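# Clamp a chasing punch in the bench thickness gauge with the ratchet

### The job

Lay the chasing punch in the groove of the bench thickness gauge, under the raised spindle, and let go of it. Then turn the small ratchet knob on top clockwise (seen from above), re-gripping as often as you need, until the spindle nips the punch and the ratchet knob clearly slips, and stop there, within a quarter turn of slip. Follow the knob down by feel without overtightening (no pressing down, no turning by the thimble), and leave the punch clamped and everything else on the bench where it is.

Things in the scene. Friction and masses are not known exactly. Their poses are not given: they have to be found in the camera images.
- punch: forged steel chasing punch, a square bar 122 long (its x) x 10 wide (its y) x 10 mm high (its z), 45 g, lying on the bench. Origin: centre of its underside. Either end may go into the gauge
- gauge_stand: bench thickness gauge, fixed: grey base 130x120x18 mm, steel anvil block 36 (x) x 84 mm (y), round column at x = +58 mm carrying a grey arm (36 mm wide in y, underside 94, top 118 mm above the bench) over the anvil; the spindle comes down through the arm. Origin: on the bench, straight below the spindle; x to the column, y along the groove, z up
- seat (a point): centre of the groove floor in the anvil, straight below the spindle, 55 mm above the bench. Groove along y, 84 mm long, open at both ends, flat floor 12 mm wide, flared lips 2.5 mm high. Slide the punch in endways from the -y or +y side under the spindle, about 86 mm of it standing out from the spindle axis on that side (24 to 26 mm off centre), then lower it; it lies flat
- spindle: vertical steel rod, 10 mm thick; it carries the thimble and the ratchet knob, which go down with it. In its lower end sits a tight, thinner contact tip (6 mm) that touches the work and projects 5 to 14 mm further down, set differently each time and not measured. Origin: centre of the rod's lower end, without the tip. At the start the tip ends 16.5 to 26.5 mm above the groove floor
- thimble: steel graduated drum, 28 mm thick, 30 mm high, on the spindle axis below the knob, 6 mm neck between; do not turn it by itself: it has no slip and overtightens. Origin: as spindle, its top is 82 mm higher. The screw: clockwise from above lowers thimble, knob and spindle by 24 mm a turn (3.82 mm per rad), anticlockwise raises them; it takes 0.02 N m and stays where it is left
- knob_grip (a point): where to grip the ratchet knob: on its axis, 12 mm below its top, 20 mm above its lower end. Round fluted dark cylinder, 21 mm thick, 32 mm high, vertical. Turned, it takes the thimble along and goes down with it, so follow it down. Once the tip nips the punch (about 10 N) the torque rises to 0.06 N m, the knob slips on the thimble and goes down no more. z up; x turns with the knob
- ratchet_knob (a joint): slip angle of the ratchet knob against the thimble, rad: 0 at the start, grows when the knob slips clockwise; stays put while knob and thimble turn together
- red_beaker: red plastic beaker, 71 mm wide, 50 mm high; bystander, leave alone. Origin: centre of its underside
- grit_jar: clear jar with screw cap, 53 mm wide, 96 mm high; bystander, leave alone. Origin: centre of its underside
- bangle: carved brown bangle ring, 70 mm across, 22 mm high; bystander, leave alone. Origin: centre of its underside
- offcut: hardwood offcut, 41x70x24 mm; bystander, leave alone. Origin: centre of its underside
- hammer: chasing hammer with wooden handle, 178x72x22 mm, lying; bystander, leave alone. Origin: centre of its underside
- dapping_block: brown wooden dapping cube, 48 mm; bystander, leave alone. Origin: centre of its underside

How it is judged:
By the outcome, as a careful person would: the job done as asked, in the order asked, and still so for the second after the job is handed in, with the robot touching nothing.
It also fails if it takes over 72 s, if anything falls off the work surface, if the arm or the gripper's body presses on something with over 40 N, if the wrist force passes 120 N, or if a joint passes its speed limit or range.

### The arm

A 7-joint arm with a two-finger parallel gripper is mounted at the origin on a cart in front of the work surface, level with it; the furniture and walls round the work are solid. World frame = base frame: x ahead of the robot, y to its left, z up, the work surface at z = 0. Lengths are in mm, angles in degrees, forces in N, time in s.
With the tool pointing down it reaches from about 425 to 800 mm from the base axis. Payload 8.3 kg.
Tool frame: the origin (TCP) lies at the very end of the fingers, on their centre line; the grasp point (between the pads) lies 19 mm behind it; z points along the fingers, y is the direction in which the jaws open and shut (so a half turn about z gives the same grasp; the last joint's range is limited). The gripper opens to 85 mm and grips with 20 to 120 N. Pads are 22 mm wide; open, the fingers measure 114 mm over their backs; the gripper's body (76 mm by 85 mm) begins 54 mm behind the grasp point. The pads swing forward as they close: fully open they stand 13 mm farther back than shut.
Start: joints at [66.24, 21.967, 0.94, 78.501, -0.361, 79.538, -2.664], TCP at [215.403, -586.689, 231.279] pointing down, gripper open.
Joint ranges: [-169.22, 169.22], [-14.56, 117.87], [-87.37, 89.26], [10.42, 133.3], [-82.24, 262.24], [0.94, 117.77], [-172.7, 172.7]. Speed limits (degrees/s): [136.94, 136.94, 172.46, 172.46, 180, 180, 180].

### API

Orientations are given as a 3x3 rotation matrix whose columns are the frame's x, y, z axes.
In Python, from workcell import bot gives the robot as it stands.
- The arm moves only by the shell command python3 -m jog 'ROWS' [FORCE]. ROWS is JSON, a list of rows, each an object with "gripper": the opening, from 0 (shut) to 1 (fully open); "xyz": the shift along the world's x, y, z in cm, a list of three; "twist": the turn about the world's z in degrees. In form: [{"gripper": gripper, "xyz": [dx, dy, dz], "twist": twist}, ...]. A call has 1 to 10 rows; each row shifts and turns the commanded pose from where the row before left it; what a row does not reach is not made up. A row lasts 1/12 s, in which the tool goes at most 41.7 mm and 7.16 degrees, less where a joint would pass 70% of its speed; a pose out of reach is approached as far as the arm can. A call with a gripper value outside its range is refused whole. The fingers move at their own pace and stop on an object; FORCE is the grip in N (left out, the last holds). Time passes only in rows, so rows that do not move let the fingers close. It gives the time, the measured TCP pose, the force and the opening at its end, in the units of the state.
- bot.get_state(): the state, without advancing time (a new reading comes with each control period).
- bot.snapshot(name): name is "scene" or "top" or "wrist"; returns a dict with "img" (480x640x3 uint8, blue, green, red), "fx", "fy", "cx", "cy" (pixels), "k1" (the pictures are not rectified: a ray, as slopes to the right and down, at radius r is drawn at 1 + k1 r^2 times it, then the intrinsics apply), "R" (3x3) and "t" (3): a world point X has camera coordinates R X + t. Camera axes: x right, y down, z forward; pixel columns grow to the right and rows downward; lengths in mm; the calibration is good to about 2 mm. A picture is of the moment at which its call begins. There is no depth.
- bot.close_job(): hands the job in, once; it reports no verdict.
The state is a dict: "time_s": time; "q": joint angles; "qd": joint speeds; "joint_torque": joint torques, N m; "eef_pos": TCP position; "ee_rot": TCP orientation; "force": force on the tool from outside, world axes, zero at the start; "torque": the same for the moment, N m; "finger_gap": opening from 0.0 (shut) to 1.0 (fully open).
Only numpy, scipy, OpenCV 4.12 (cv2) and the standard library are available. Lean on these libraries where they do the work, as an engineer would, in place of code of your own. Each camera call takes 0.05 s, during which the arm holds its last target.

## Working session

There is one attempt and no reset: what is moved stays moved. The work goes in short steps, Python scripts to look and compute and a shell command to move; the robot and the scene stay as the last step left them, time stands still between calls to the robot, and variables do not carry over. Pictures are saved under pics/ and viewed, and the job is handed in when it is done.

```bash
mkdir -p pics; ls; python3 - <<'E'
from workcell import bot
import cv2
s=bot.get_state()
for k in s: print(k,s[k])
for n in("scene","top","wrist"):
    d=bot.snapshot(n); cv2.imwrite(f"pics/{n}0.png",d["img"])
    print(n,{k:d[k] for k in d if k!="img"})
E
```

```text
pics
time_s 0.0
q [66.23710305 22.01635702  0.93899773 78.56248392 -0.36136163 79.53832079
 -2.66368332]
qd [ 0.07432622 -0.04463283  0.02010898  0.08703774  0.04341561 -0.05170657
  0.02691509]
joint_torque [-7.79158581e-04 -6.27597213e+01  8.44520442e-01 -3.71822226e+01
  1.66358060e-02  1.44197312e-02  9.50003391e-05]
eef_pos [ 215.2417503  -586.22019933  230.25767928]
ee_rot [[ 9.38719660e-01  3.44680837e-01 -7.21788216e-04]
 [ 3.44681591e-01 -9.38717817e-01  1.86034497e-03]
 [-3.63301979e-05 -1.99512951e-03 -9.99998009e-01]]
force [ 0.42900278 -0.35792453 -0.01007604]
torque [ 0.03579318 -0.03188942  0.00939244]
finger_gap 0.998554718227409
scene {'fx': 497.956539879004, 'fy': 497.956539879004, 'cx': 328.1545404091318, 'cy': 240.19032328448668, 'k1': -0.11728696510088896, 'R': array([[-0.44727941, -0.89439216,  0.00194726],
       [-0.47251372,  0.23445122, -0.8495666 ],
       [ 0.75938917, -0.38091375, -0.52747777]]), 't': array([ 152.03133992,  417.57542474, 1053.19528796])}
top {'fx': 570.3118599871136, 'fy': 570.3118599871136, 'cx': 322.7258162524943, 'cy': 237.6492759220033, 'k1': -0.08749823409155996, 'R': array([[ 0.02118118, -0.99977466,  0.00140636],
       [-0.98174523, -0.02106512, -0.18903057],
       [ 0.1890176 ,  0.0026232 , -0.9819702 ]]), 't': array([-147.90362563,  605.01035969, 1359.92524292])}
wrist {'fx': 331.6189118449662, 'fy': 331.6189118449662, 'cx': 318.7307642349738, 'cy': 237.22226842426693, 'k1': -0.046324042005893726, 'R': array([[ 0.34332339, -0.93921487, -0.00211548],
       [-0.90432376, -0.33117576,  0.26929753],
       [-0.25362884, -0.09054306, -0.96305471]]), 't': array([-623.78331496,  -34.39673026,  378.38022598])}
```

View pics/scene0.png

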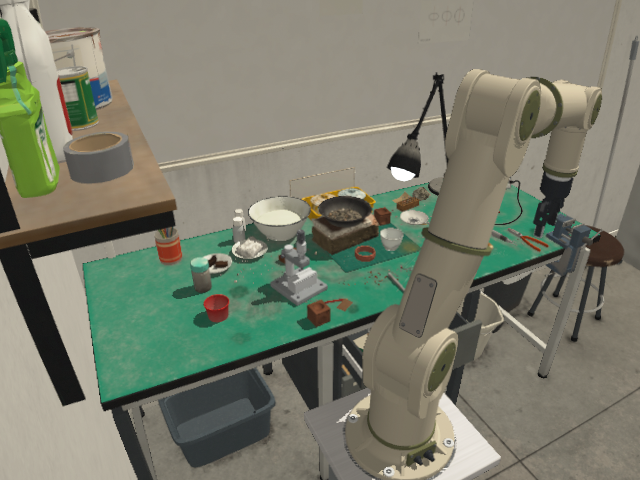

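View pics/top0.png

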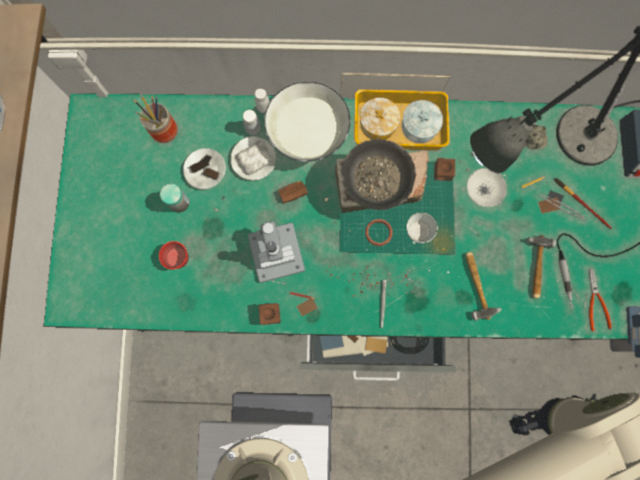

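View pics/wrist0.png

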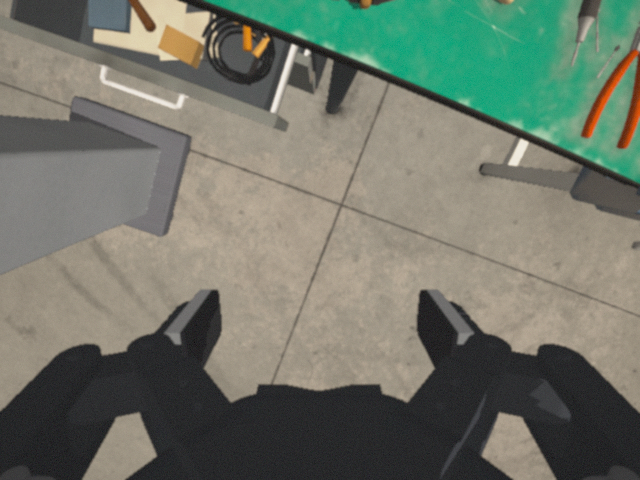

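```bash
cat > h.py <<'E'
import numpy as np, cv2
from workcell import bot
def ray(d,u,v):
    K=np.array([[d["fx"],0,d["cx"]],[0,d["fy"],d["cy"]],[0,0,1.]])
    p=cv2.undistortPoints(np.array([[[u,v]]],float),K,np.array([d["k1"],0,0,0,0]),)[0,0]
    r=d["R"].T@np.array([p[0],p[1],1.]); o=-d["R"].T@d["t"]
    return o,r/np.linalg.norm(r)
def onz(d,u,v,z):
    o,r=ray(d,u,v); return o+r*(z-o[2])/r[2]
def proj(d,X):
    K=np.array([[d["fx"],0,d["cx"]],[0,d["fy"],d["cy"]],[0,0,1.]])
    return cv2.projectPoints(np.array([X],float).reshape(-1,1,3),cv2.Rodrigues(d["R"])[0],d["t"],K,np.array([d["k1"],0,0,0,0.]))[0][:,0]
def tri(rs):
    A=np.zeros((3,3));b=np.zeros(3)
    for o,r in rs:
        P=np.eye(3)-np.outer(r,r);A+=P;b+=P@o
    X=np.linalg.solve(A,b); return X,[np.linalg.norm((np.eye(3)-np.outer(r,r))@(X-o)) for o,r in rs]
def crop(d,x0,y0,w,h,name,s=None):
    s=s or min(800//w,600//h)
    cv2.imwrite("pics/"+name,cv2.resize(d["img"][y0:y0+h,x0:x0+w],None,fx=s,fy=s,interpolation=cv2.INTER_CUBIC))
E
python3 - <<'E'
from h import *
t=bot.snapshot("top");s=bot.snapshot("scene")
crop(t,235,210,100,75,"t1.png",8);crop(s,260,225,80,80,"s1.png",7)
im=t["img"].astype(int)
# punch
sub=t["img"][270:335,360:405]
hsv=cv2.cvtColor(sub,cv2.COLOR_BGR2HSV)
m=((hsv[...,1]<70)&(hsv[...,2]>90)).astype(np.uint8)
n,l,st,c=cv2.connectedComponentsWithStats(m)
for i in range(1,n):
    if st[i,4]>50:
        print(st[i])
        ys,xs=np.nonzero(l==i); pts=np.stack([xs+360,ys+270],1).astype(float)
        W=np.array([onz(t,u,v,8)[:2] for u,v in pts])
        r=cv2.minAreaRect(W.astype(np.float32)); print(r, cv2.boxPoints(r), W.mean(0))
crop(t,350,260,75,75,"t2.png",8)
E
```

```text
[ 20   9  11  49 200]
((453.694580078125, -293.5193176269531), (20.49321174621582, 122.92609405517578), 85.43402862548828) [[ 391.6109  -298.8405 ]
 [ 514.1469  -308.62628]
 [ 515.77826 -288.19812]
 [ 393.24225 -278.41235]] [ 462.44145144 -290.83371566]
```

View pics/t1.png

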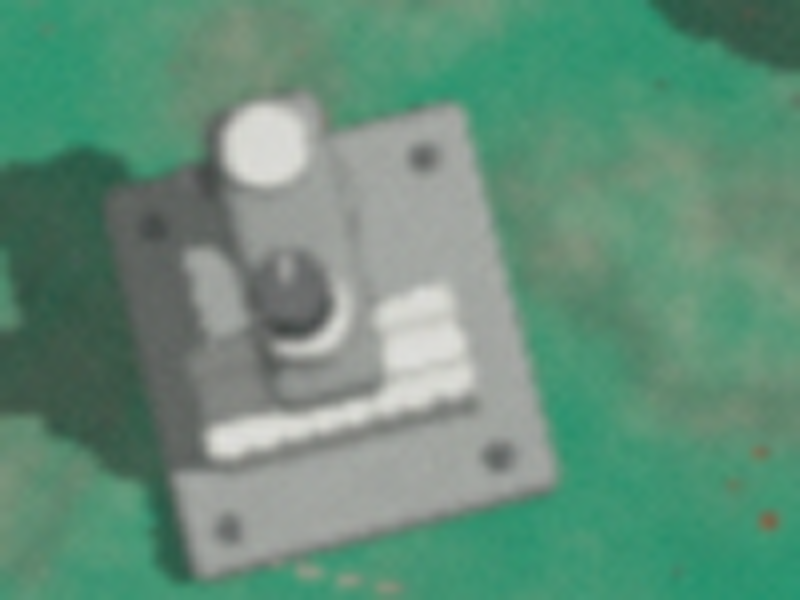

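View pics/s1.png

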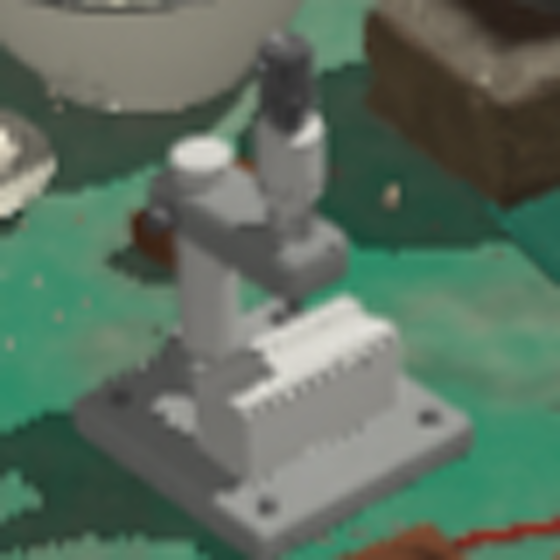

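View pics/t2.png

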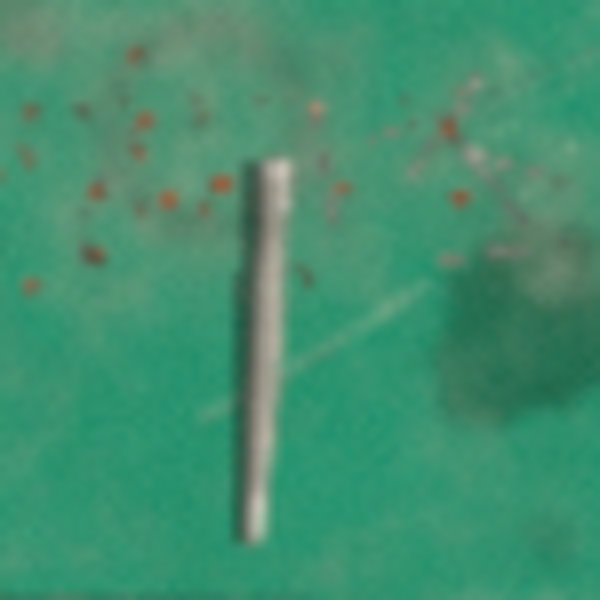

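```bash
python3 - <<'E'
from h import *
t=bot.snapshot("top");s=bot.snapshot("scene")
a=onz(t,384.4,280.2,9);b=onz(t,381.75,327.5,9)
print("punch far",a,"near",b,np.linalg.norm(a-b),"c",(a+b)/2,"yaw",np.degrees(np.arctan2(*(a-b)[[1,0]])))
C=[onz(t,235+u/8,210+v/8,18) for u,v in [(105,190),(460,100),(555,490),(195,580)]]
C=np.array(C);print("base",C.round(1).tolist(),C.mean(0))
for i in range(4):
    d=C[(i+1)%4]-C[i];print(np.linalg.norm(d),np.degrees(np.arctan2(d[1],d[0])))
# knob top centre: top view (crop) ellipse approx (285,268); scene crop (287,45)
print(tri([ray(t,235+292/8,210+285/8),ray(s,260+287/7,225+47/7)]))
for z in(180,190,200,210):print(z,onz(t,235+292/8,210+283/8,z))
# column top
print(tri([ray(t,235+266/8,210+145/8),ray(s,260+203/7,225+155/7)]))
# bystanders
for n,u,v,z in [("dap",269,314,48),("offcut",292,192,24),("beaker",173,255,50),("jar",174,197,96)]:print(n,onz(t,u,v,z))
E
```

```text
punch far [ 510.70913977 -293.84114573    9.        ] near [ 391.41062324 -287.53689878    9.        ] 119.46497216984947 c [ 451.0598815  -290.68902225    9.        ] yaw -3.0249418876731617
base [[621.8, 56.6, 18.0], [653.7, -56.3, 18.0], [528.2, -90.3, 18.0], [497.1, 22.5, 18.0]] [575.16949985 -16.90637047  18.        ]
117.32614002964603 -74.21877811156175
130.01446172391317 -164.86066150704187
116.96530874845084 105.4179880543474
129.26941528158306 15.296618904441589
(array([558.96022618, -23.23365719, 202.17236526]), [np.float64(1.5482767914324613), np.float64(1.5482767914324607)])
180 [564.21657347 -19.77267835 180.        ]
190 [562.45144601 -20.70907428 190.        ]
200 [560.68631855 -21.64547021 200.        ]
210 [558.92119109 -22.58186614 210.        ]
(array([614.58384124,  -6.86369814, 124.2102525 ]), [np.float64(1.8501162804184632), np.float64(1.8501162804184357)])
dap [416.96978558  -7.6030712   48.        ]
offcut [733.11189325 -52.83370278  24.        ]
beaker [557.34119909 238.29840653  50.        ]
jar [694.88773497 233.84918747  96.        ]
```

```bash
python3 -m jog '[{"gripper":1,"xyz":[2.0,3.0,0],"twist":-2.3},{"gripper":1,"xyz":[2.0,3.0,0],"twist":-2.3},{"gripper":1,"xyz":[2.0,3.0,0],"twist":-2.3},{"gripper":1,"xyz":[2.0,3.0,-0.5],"twist":-2.3},{"gripper":1,"xyz":[2.0,3.0,-1],"twist":-2.3},{"gripper":1,"xyz":[2.0,3.0,-1],"twist":-2.3},{"gripper":0.7,"xyz":[2.0,3.0,-1.5],"twist":-2.3},{"gripper":0.5,"xyz":[2.0,3.0,-1.5],"twist":-2.3},{"gripper":0.5,"xyz":[1.8,2.9,-1.5],"twist":-2.4},{"gripper":0.5,"xyz":[1.8,2.9,-1],"twist":-2.4}]' 40
python3 -m jog '[{"gripper":0.5,"xyz":[0,0,0],"twist":0},{"gripper":0.5,"xyz":[0,0,0],"twist":0}]'
python3 - <<'E'
from h import *
d=bot.snapshot("wrist");cv2.imwrite("pics/w1.png",d["img"]);st=bot.get_state();print(st["q"],st["eef_pos"],st["force"]);print(st["ee_rot"]);print(-d["R"].T@d["t"],d["R"])
E
```

```text
time_s: 1.18
eef_pos: [411.6, -286.8, 150.1]
ee_rot: [[0.998, -0.055, -0.001], [-0.055, -0.998, 0.0], [-0.001, -0.0, -1.0]]
force: [0.3, -0.6, -0.1]
finger_gap: 0.502
time_s: 1.35
eef_pos: [412.4, -286.3, 150.8]
ee_rot: [[0.999, -0.048, -0.001], [-0.048, -0.999, 0.001], [-0.001, -0.001, -1.0]]
force: [0.5, -0.4, 1.1]
finger_gap: 0.5
[ 39.97863773  10.64463001  -9.66088021 103.63207551   1.9571626
  65.88789303 -63.23668533] [ 411.6066182  -288.33975107  151.33024924] [-0.24884117 -1.04634561  0.36705634]
[[ 9.98703679e-01 -5.09012450e-02 -1.56645120e-04]
 [-5.09012624e-02 -9.98703685e-01 -1.09694714e-04]
 [-1.50858461e-04  1.17525949e-04 -9.99999982e-01]]
[ 480.25010433 -289.6879496   292.72166817] [[-0.0493234  -0.99878188 -0.00139969]
 [-0.96169093  0.04711326  0.2700572 ]
 [-0.2696623   0.01466621 -0.96284326]]
```

View pics/w1.png

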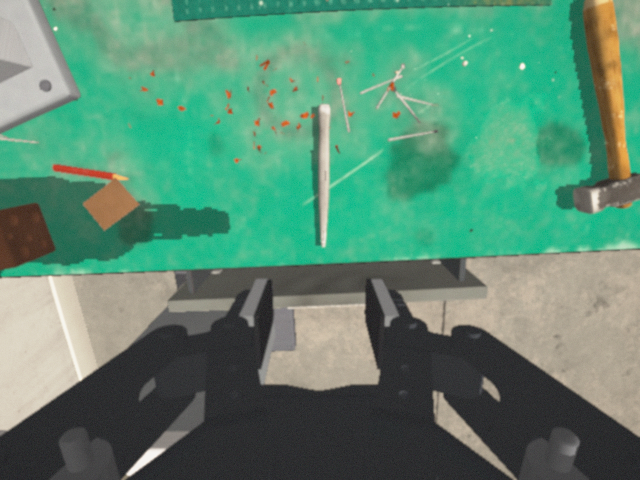

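```bash
cat > pun.py <<'E'
from h import *
d=bot.snapshot("wrist")
hsv=cv2.cvtColor(d["img"],cv2.COLOR_BGR2HSV)
m=((hsv[...,1]<80)&(hsv[...,2]>100)).astype(np.uint8);m[:95]=0;m[255:]=0;m[:,:310]=0;m[:,340:]=0
m=cv2.morphologyEx(m,cv2.MORPH_OPEN,np.ones((3,3)))
n,l,st,c=cv2.connectedComponentsWithStats(m)
i=1+np.argmax(st[1:,4]);print(st[i])
ys,xs=np.nonzero(l==i)
for z in(10,):
    W=np.array([onz(d,u,v,z)[:2] for u,v in zip(xs,ys)])
    r=cv2.minAreaRect(W.astype(np.float32));print(r)
    c,S,V=np.linalg.svd(W-W.mean(0));ax=V[0]*np.sign(V[0][0]);p=(W-W.mean(0))@ax
    print("mean",W.mean(0),"yaw",np.degrees(np.arctan2(ax[1],ax[0])),"ends",W.mean(0)+ax*p.min(),W.mean(0)+ax*p.max())
    for q in np.linspace(p.min(),p.max(),7)[:-1]:
        k=(p>=q)&(p<q+20);w=(W[k]-W.mean(0))@np.array([-ax[1],ax[0]]);print(round(q),w.mean().round(2),np.ptp(w).round(1))
E
python3 pun.py
```

```text
[ 314   95   26  151 1735]
((455.1692199707031, -296.51312255859375), (20.113191604614258, 125.15959930419922), 86.81244659423828)
mean [ 466.35936982 -293.61788164] yaw -5.430942410282309 ends [ 393.07193686 -286.6502452 ] [ 518.17904402 -298.54451962]
-74 -1.5 6.3
-53 -0.71 8.2
-32 0.17 10.2
-11 1.09 10.0
10 1.84 9.9
31 -1.06 20.1
```

```bash
python3 -m jog '[{"gripper":0.5,"xyz":[0.25,-0.07,-3.5],"twist":0},{"gripper":0.5,"xyz":[0,0,-3.5],"twist":0},{"gripper":0.4,"xyz":[0,0,-3.5],"twist":0},{"gripper":0.4,"xyz":[0,0,-2.5],"twist":0},{"gripper":0.35,"xyz":[0,0,-1.0],"twist":0},{"gripper":0.35,"xyz":[0,0,-0.5],"twist":0},{"gripper":0.3,"xyz":[0,0,-0.2],"twist":0},{"gripper":0.3,"xyz":[0,0,0],"twist":0}]' 40
python3 - <<'E'
from h import *
d=bot.snapshot("wrist");cv2.imwrite("pics/w2.png",d["img"]);st=bot.get_state();print(st["eef_pos"],st["force"])
E
```

```text
time_s: 2.12
eef_pos: [414.5, -290.5, 5.4]
ee_rot: [[0.999, -0.054, 0.002], [-0.054, -0.999, -0.001], [0.002, 0.001, -1.0]]
force: [-0.1, 0.0, -0.3]
finger_gap: 0.299
[ 414.85432447 -290.45588817    5.82979561] [ 0.29531628 -0.32076583  0.44414562]
```

View pics/w2.png

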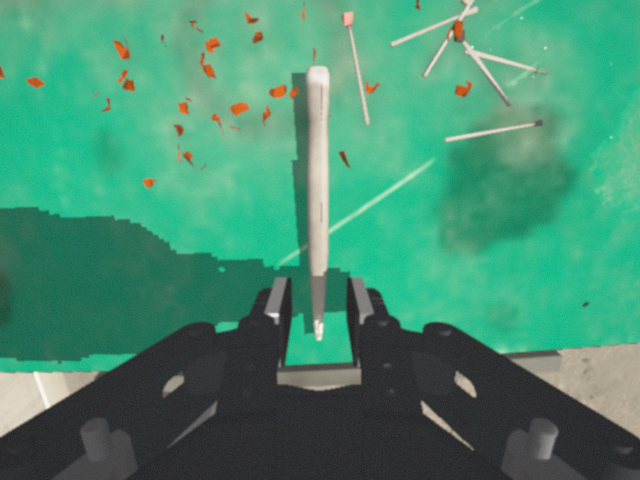

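```bash
python3 -m jog '[{"gripper":0.25,"xyz":[0,0,-0.2],"twist":0},{"gripper":0,"xyz":[0,0,0],"twist":0},{"gripper":0,"xyz":[0,0,0],"twist":0},{"gripper":0,"xyz":[0,0,0],"twist":0},{"gripper":0,"xyz":[0,0,0],"twist":0},{"gripper":0,"xyz":[0,0,0],"twist":0}]' 50
python3 -m jog '[{"gripper":0,"xyz":[0,0,1],"twist":0},{"gripper":0,"xyz":[0,0,2],"twist":0},{"gripper":0,"xyz":[0,0,3],"twist":0},{"gripper":0,"xyz":[0,0,3],"twist":0},{"gripper":0,"xyz":[0,0,1],"twist":0},{"gripper":0,"xyz":[0,0,0],"twist":0}]'
python3 - <<'E'
from h import *
d=bot.snapshot("wrist");cv2.imwrite("pics/w3.png",d["img"]);st=bot.get_state();print(st["eef_pos"],st["force"],st["torque"])
E
```

```text
time_s: 2.67
eef_pos: [414.7, -289.9, 3.4]
ee_rot: [[0.999, -0.053, 0.002], [-0.053, -0.999, -0.001], [0.002, 0.001, -1.0]]
force: [-0.7, 0.5, 6.3]
finger_gap: 0.09
time_s: 3.17
eef_pos: [415.8, -290.5, 106.1]
ee_rot: [[0.999, -0.053, 0.005], [-0.053, -0.999, -0.004], [0.006, 0.003, -1.0]]
force: [0.4, -0.3, -0.5]
finger_gap: 0.087
[ 414.69895304 -289.8847249   103.81661442] [ 0.33679042 -0.47078558 -1.16361478] [0.01007501 0.02357726 0.01447929]
```

View pics/w3.png

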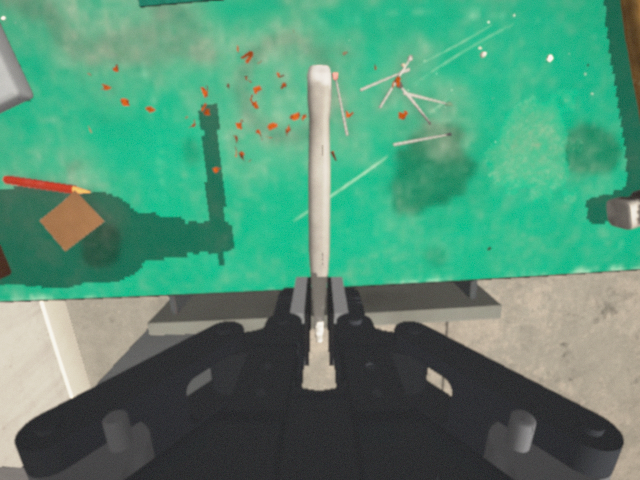

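```bash
python3 - <<'E'
from h import *
d=bot.snapshot("wrist");st=[bot.get_state()["eef_pos"] for _ in range(1)];p=st[0];Rt=bot.get_state()["ee_rot"]
print(p)
for u,v in[(319.5,66),(319.5,280),(319,325)]:
    X=onz(d,u,v,p[2]+6.8);print(Rt.T@(X-p))
E
```

```text
[ 413.7704927  -289.32142933  102.27076228]
[97.86887676  0.79047156 -6.76489168]
[10.79507632  0.72055247 -6.79597515]
[-11.71966333   0.47231639  -6.80406799]
```

```bash
python3 -m jog '[{"gripper":0,"xyz":[1.2,0.4,0],"twist":6.8},{"gripper":0,"xyz":[1.2,0.4,0],"twist":6.8},{"gripper":0,"xyz":[1.2,0.6,0],"twist":6.8},{"gripper":0,"xyz":[1.2,0.6,0],"twist":6.8},{"gripper":0,"xyz":[1.2,0.6,0],"twist":6.8},{"gripper":0,"xyz":[1.2,0.8,0],"twist":6.8},{"gripper":0,"xyz":[1.2,0.8,0],"twist":6.8},{"gripper":0,"xyz":[1.2,0.8,0],"twist":6.8}]'
python3 -m jog '[{"gripper":0,"xyz":[1.2,0.8,0],"twist":6.8},{"gripper":0,"xyz":[1.2,0.8,0],"twist":6.8},{"gripper":0,"xyz":[1.2,0.8,0],"twist":6.8},{"gripper":0,"xyz":[1.2,0.8,0],"twist":6.8},{"gripper":0,"xyz":[1.2,0.8,0],"twist":6.8},{"gripper":0,"xyz":[1.2,0.8,0],"twist":6.8},{"gripper":0,"xyz":[1.2,0.8,0],"twist":6.8},{"gripper":0,"xyz":[0.6,0.6,0],"twist":6.3},{"gripper":0,"xyz":[0,0,0],"twist":0},{"gripper":0,"xyz":[0,0,0],"twist":0}]'
python3 - <<'E'
from h import *
d=bot.snapshot("wrist");cv2.imwrite("pics/w4.png",d["img"]);st=bot.get_state();print(st["eef_pos"],st["q"])
E
```

```text
time_s: 3.93
eef_pos: [509.2, -238.4, 100.0]
ee_rot: [[0.62, 0.785, -0.003], [0.785, -0.62, 0.002], [-0.001, -0.004, -1.0]]
force: [0.2, -0.6, -1.1]
finger_gap: 0.087
time_s: 4.77
eef_pos: [598.9, -176.7, 100.3]
ee_rot: [[-0.261, 0.965, -0.003], [0.965, 0.261, 0.002], [0.002, -0.002, -1.0]]
force: [-0.4, -0.8, 0.1]
finger_gap: 0.089
[ 598.75644953 -177.6028661   100.69586651] [ 35.34219041  30.42642797 -30.20620709  87.05431012  16.0419709
  67.02606031  17.27345336]
```

View pics/w4.png

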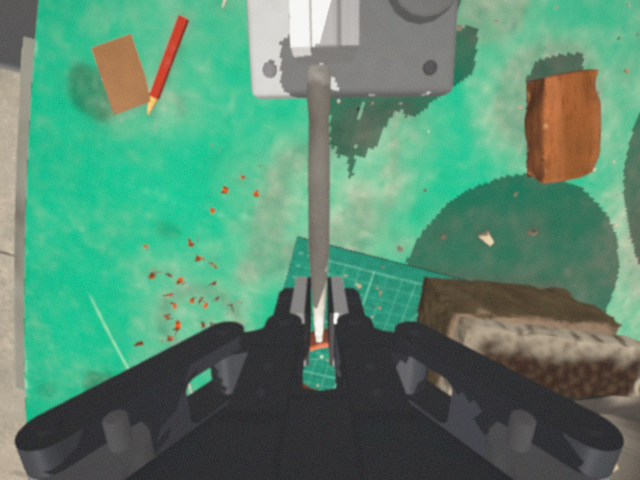

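```bash
python3 - <<'E'
from h import *
d=bot.snapshot("wrist");crop(d,240,0,160,110,"w5.png",5)
E
```

```text
(no output)
```

View pics/w5.png

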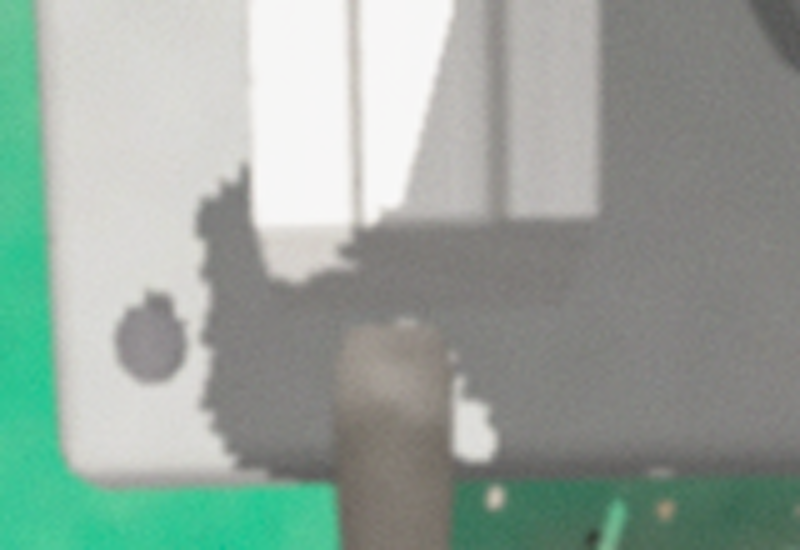

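```bash
python3 - <<'E'
from h import *
d=bot.snapshot("wrist")
f=lambda u,v,z:onz(d,240+u/5,v/5,z)
L=f(253,222,57.5);R=f(600,216,57.5);L2=f(248,0,57.5);R2=f(601,0,57.5)
g0=f(355,222,57.5);g1=f(355,0,57.5);h0=f(497,218,57.5);h1=f(497,0,57.5)
for a,b in((L,L2),(R,R2),(g0,g1),(h0,h1)):
    e=b-a;print(a,np.degrees(np.arctan2(e[1],e[0])))
print(np.linalg.norm(L-R),(L+R)/2,(g0+h0)/2,np.linalg.norm(g0-h0))
e=R-L;print("across",np.degrees(np.arctan2(e[1],e[0])))
st=bot.get_state();p=st["eef_pos"];Rt=st["ee_rot"];print(p,np.degrees(np.arctan2(Rt[1,0],Rt[0,0])))
a=f(390,345,p[2]+6.8);print("punch end",a, Rt.T@(a-p))
b=onz(d,319,275,p[2]+6.8);print("near pt",b,Rt.T@(b-p),np.degrees(np.arctan2(*(a-b)[[1,0]])))
for X in((L+R)/2,(g0+h0)/2): print("anvil end in tool",Rt.T@(X-p))
E
```

```text
[554.06503783 -67.81463736  57.5       ] 105.35579759182147
[587.92277583 -58.18424526  57.5       ] 106.0794672731027
[564.07608246 -65.18010089  57.5       ] 104.66876975000261
[577.88984329 -61.10113957  57.5       ] 105.65358409421314
35.20072263279604 [570.99390683 -62.99944131  57.5       ] [570.98296287 -63.14062023  57.5       ] 14.403399385951463
across 15.877711190108805
[ 598.89244734 -178.28665611  101.46707381] 105.0328260120365
punch end [573.39482265 -85.55627845 108.26707381] [96.17249416 -0.58448605 -6.76768398]
near pt [ 595.00909725 -165.06221437  108.26707381] [13.78131736 -0.33159872 -6.79496883] 105.20871727309532
anvil end in tool [118.56355222   3.03108378  44.00080286]
anvil end in tool [118.43004338   2.98389643  44.00083711]
```

```bash
python3 -m jog '[{"gripper":0,"xyz":[0.07,0.25,-1],"twist":0},{"gripper":0,"xyz":[0,0.25,-1],"twist":0},{"gripper":0,"xyz":[0,0.25,-1],"twist":0.2},{"gripper":0,"xyz":[0,0.3,-0.8],"twist":0},{"gripper":0,"xyz":[0,0,-0.3],"twist":0},{"gripper":0,"xyz":[0,0,0],"twist":0},{"gripper":0,"xyz":[0,0,0],"twist":0}]'
python3 - <<'E'
from h import *
d=bot.snapshot("wrist");crop(d,240,0,160,110,"w6.png",5);st=bot.get_state();print(st["eef_pos"],st["q"])
s=bot.snapshot("scene");crop(s,240,220,100,90,"s6.png",6)
E
```

```text
time_s: 5.5
eef_pos: [600.6, -166.9, 61.1]
ee_rot: [[-0.267, 0.964, -0.0], [0.964, 0.267, 0.0], [0.0, -0.0, -1.0]]
force: [0.8, -0.2, 0.3]
finger_gap: 0.088
[ 600.86484867 -167.06231328   61.56686796] [ 34.12281346  32.51920888 -29.7309976   89.4311992   17.46642674
  62.69112777  15.64901342]
```

View pics/w6.png

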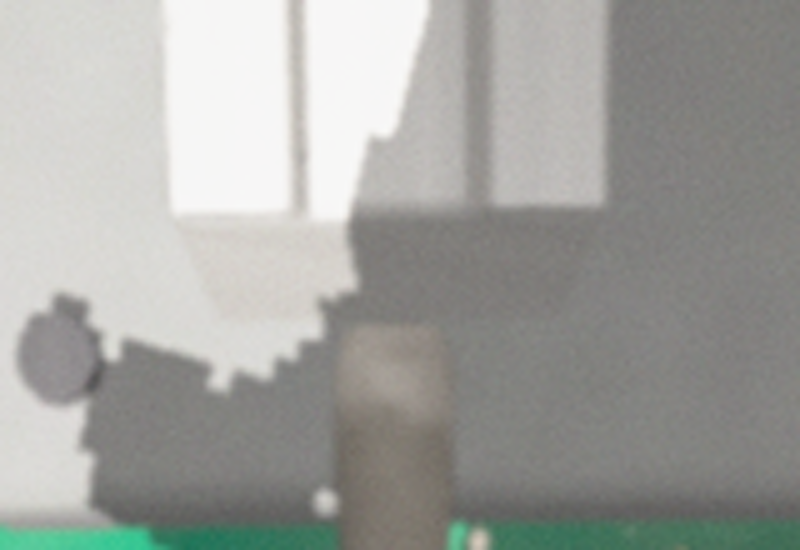

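View pics/s6.png

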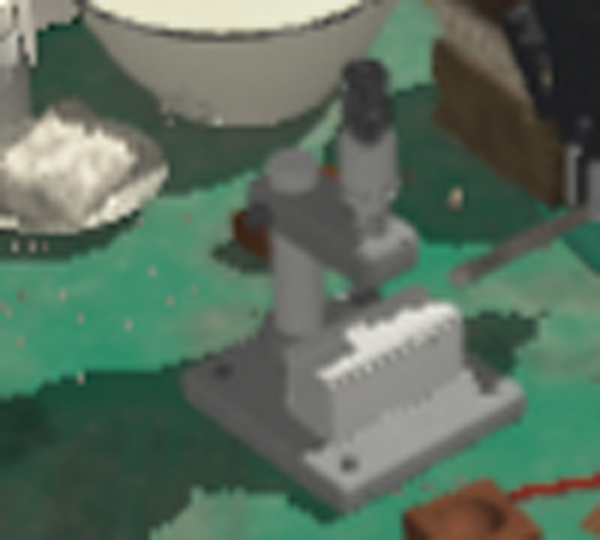

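```bash
python3 - <<'E'
from h import *
d=bot.snapshot("wrist")
f=lambda u,v,z:onz(d,240+u/5,v/5,z)
st=bot.get_state();p=st["eef_pos"];Rt=st["ee_rot"]
print(p)
L=f(172,215,57.5);R=f(607,209,57.5);L2=f(163,0,57.5);R2=f(608,0,57.5)
g0=f(298,214,57.5);g1=f(292,0,57.5);h0=f(480,212,57.5);h1=f(478,0,57.5)
for a,b in((L,L2),(R,R2),(g0,g1),(h0,h1)):
    e=b-a;print(np.degrees(np.arctan2(e[1],e[0])))
print(np.linalg.norm(L-R),Rt.T@((L+R)/2-p),Rt.T@((g0+h0)/2-p))
for z in(67,69):
  a=f(392,325,z);b=onz(d,319,275,z);print("punch end",Rt.T@(a-p),Rt.T@(b-p),np.degrees(np.arctan2(*(a-b)[[1,0]])))
print(np.degrees(np.arctan2(Rt[1,0],Rt[0,0])))
E
```

```text
[ 601.0496068  -167.17019619   61.89155478]
106.41505100573097
106.55141510476275
106.43366130775331
106.54951510006924
34.735671238199096 [108.29284023  -0.64178211   4.32858887] [108.16984979  -0.6772606    4.32862938]
punch end [97.79266992 -0.44253421 -5.16519339] [12.82070788 -0.31127488 -5.1161042 ] 105.52783819907795
punch end [97.36207833 -0.44096549 -7.16494493] [13.63299736 -0.31162609 -7.11657376] 105.52783819907799
105.43930306290135
```

```bash
python3 -m jog '[{"gripper":0,"xyz":[-0.41,1.44,0],"twist":0},{"gripper":0,"xyz":[-0.41,1.44,0],"twist":0},{"gripper":0,"xyz":[-0.4,1.45,0],"twist":0},{"gripper":0,"xyz":[-0.4,1.45,0],"twist":0},{"gripper":0,"xyz":[0,0,0],"twist":0},{"gripper":0,"xyz":[0,0,0],"twist":0}]'
python3 - <<'E'
from h import *
d=bot.snapshot("wrist");cv2.imwrite("pics/w7.png",d["img"]);st=bot.get_state();print(st["eef_pos"],st["force"])
E
```

```text
time_s: 6.15
eef_pos: [584.3, -106.8, 61.7]
ee_rot: [[-0.27, 0.963, 0.0], [0.963, 0.27, 0.0], [0.0, 0.0, -1.0]]
force: [0.3, -0.1, -0.3]
finger_gap: 0.088
[ 584.40438039 -108.31980263   61.53912902] [ 1.09247841 -1.41722823 -1.43889239]
```

View pics/w7.png

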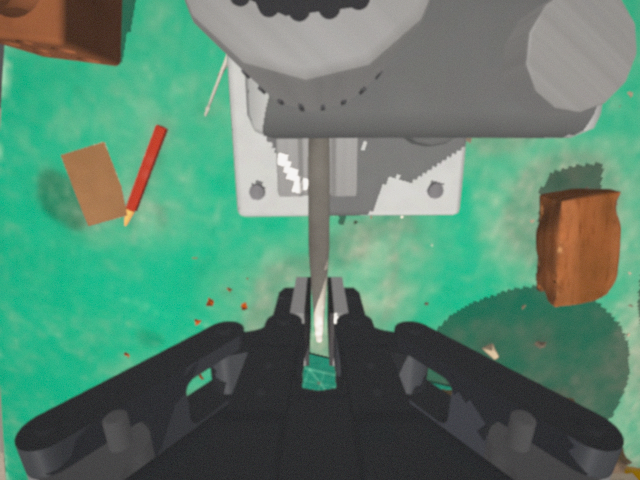

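```bash
python3 - <<'E'
from h import *
s=bot.snapshot("scene");crop(s,240,150,200,150,"s7.png",4)
t=bot.snapshot("top");crop(t,230,180,160,120,"t7.png",5)
d=bot.snapshot("wrist");C=-d["R"].T@d["t"];print(C, proj(s,C),proj(t,C))
E
```

```text
[565.9861689  -43.95435728 203.27223293] [[306.1995939  228.44350563]] [[281.48104508 242.98334831]]
```

View pics/s7.png

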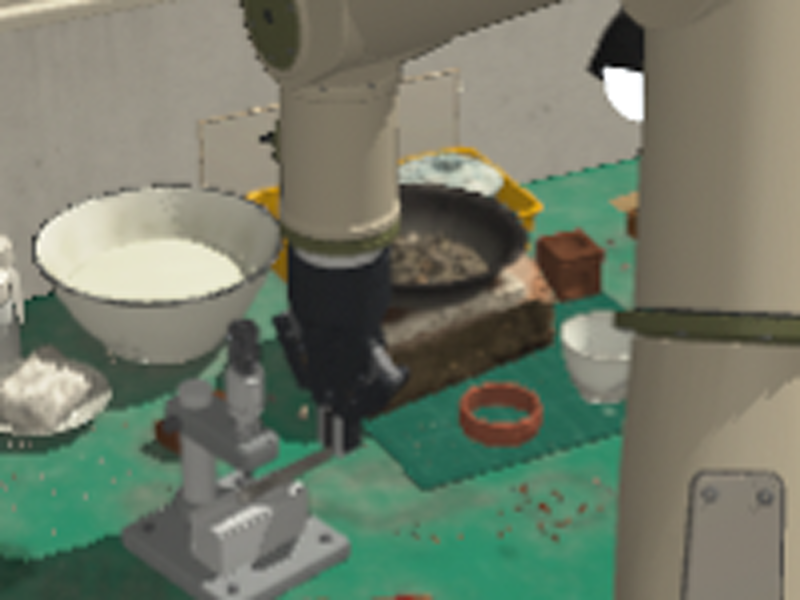

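View pics/t7.png

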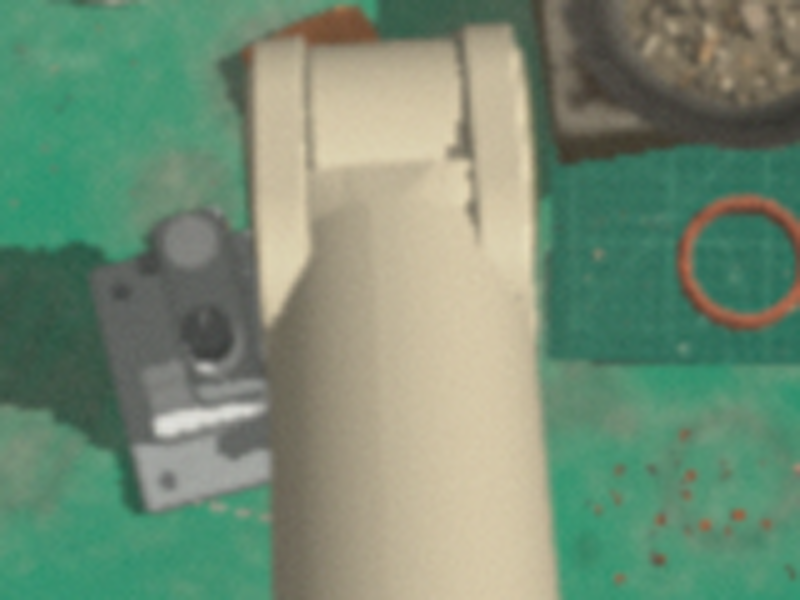

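```bash
python3 -m jog '[{"gripper":0,"xyz":[-0.19,0.66,0],"twist":0},{"gripper":0,"xyz":[-0.19,0.66,0],"twist":0},{"gripper":0,"xyz":[-0.18,0.66,0],"twist":0},{"gripper":0,"xyz":[-0.18,0.67,0],"twist":0},{"gripper":0,"xyz":[0,0,0],"twist":0},{"gripper":0,"xyz":[0,0,0],"twist":0}]'
python3 - <<'E'
from h import *
d=bot.snapshot("wrist");cv2.imwrite("pics/w8.png",d["img"]);st=bot.get_state();print(st["eef_pos"],st["force"])
s=bot.snapshot("scene");crop(s,250,225,90,75,"s8.png",8)
E
```

```text
time_s: 6.85
eef_pos: [576.9, -81.8, 61.4]
ee_rot: [[-0.268, 0.963, 0.0], [0.963, 0.268, 0.0], [0.0, 0.0, -1.0]]
force: [0.4, -0.1, -0.3]
finger_gap: 0.092
[577.05133041 -82.45507174  61.37585487] [ 0.55410702 -0.27293472 -0.23147431]
```

View pics/w8.png

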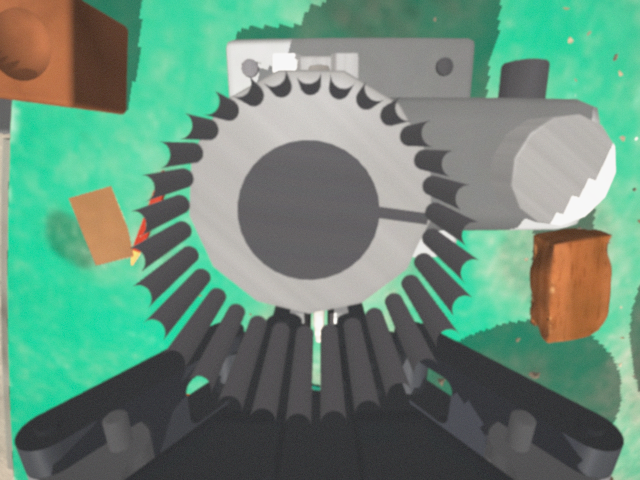

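View pics/s8.png

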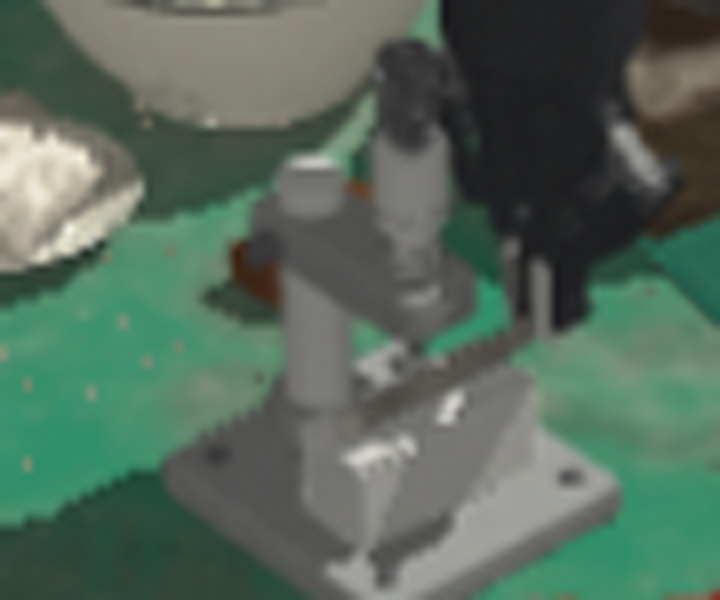

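```bash
python3 - <<'E'
from h import *
d=bot.snapshot("wrist");st=bot.get_state();p=st["eef_pos"];Rt=st["ee_rot"]
for z in(165,170):
    X=onz(d,308.5,208.5,z);print(X,Rt.T@(X-p),[np.linalg.norm(onz(d,u,v,z)-X) for u,v in((190,205),(430,205),(310,313),(238,209),(379,209))])
s=bot.snapshot("scene")
# project far punch end hypotheses
yg=np.array([np.cos(np.radians(105.5)),np.sin(np.radians(105.5)),0])
for e in (33,36,39): print(e,(proj(s,np.array([559.8,-22,69])+e*yg)[0]-[250,225])*8)
print((proj(s,np.array([559.8,-22,57.5])+42*yg)[0]-[250,225])*8)
E
```

```text
[559.3079682  -24.35021687 165.        ] [  61.30388319   -1.49790827 -103.71473469] [np.float64(13.942043077818905), np.float64(14.26082131719169), np.float64(13.593111172454016), np.float64(8.282726982940133), np.float64(8.26674867968965)]
[559.20932035 -23.40040463 170.        ] [  62.24424102   -1.34077999 -108.71502593] [np.float64(12.120966465506978), np.float64(12.398106647028673), np.float64(11.817611218355115), np.float64(7.200856821543594), np.float64(7.186965566381446)]
33 [338.82308841 402.0016182 ]
36 [332.29524729 405.26561279]
39 [325.7525604  408.53692059]
[320.46265508 437.68650526]
```

```bash
python3 - <<'E'
from h import *
d=bot.snapshot("wrist");crop(d,220,30,160,60,"w9.png",5)
E
```

```text
(no output)
```

View pics/w9.png

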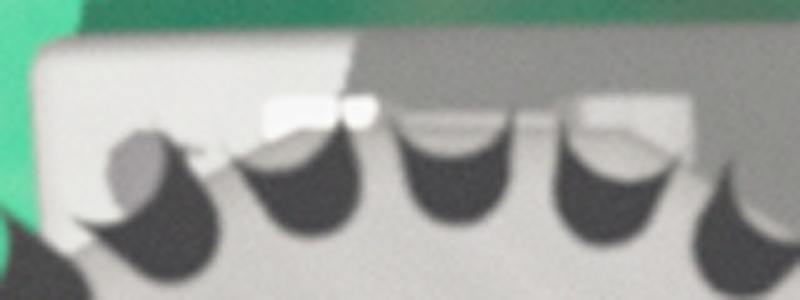

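```bash
python3 - <<'E'
from h import *
d=bot.snapshot("wrist");st=bot.get_state();p=st["eef_pos"];Rt=st["ee_rot"]
for u,v,z in((262,97,57.5),(692,97,57.5),(360,97,57.5),(570,97,57.5),(470,112,69),(470,112,55),(470,128,69)):
    X=onz(d,220+u/5,30+v/5,z);print(u,v,z,Rt.T@(X-p))
E
```

```text
262 97 57.5 [105.49884473 -18.78816685   3.73193031]
692 97 57.5 [105.42973262  15.56672187   3.72942033]
360 97 57.5 [105.44318742 -10.95152818   3.73136072]
570 97 57.5 [105.40331532   5.81759318   3.73013601]
470 112 69 [101.45731796  -2.0260972   -7.76899756]
470 112 55 [104.91984031  -2.20316206   6.23075903]
470 128 69 [100.3660052   -2.03102936  -7.76891637]
```

```bash
python3 -m jog '[{"gripper":0,"xyz":[0.05,-0.07,0],"twist":0.8},{"gripper":0,"xyz":[0,0,-0.1],"twist":0},{"gripper":0,"xyz":[0,0,-0.1],"twist":0},{"gripper":0,"xyz":[0,0,0],"twist":0},{"gripper":0,"xyz":[0,0,0],"twist":0}]'
python3 -m jog '[{"gripper":0,"xyz":[0,0,-0.1],"twist":0},{"gripper":0,"xyz":[0,0,0],"twist":0},{"gripper":0,"xyz":[0,0,0],"twist":0}]'
python3 -m jog '[{"gripper":0,"xyz":[0,0,-0.05],"twist":0},{"gripper":0,"xyz":[0,0,0],"twist":0},{"gripper":0,"xyz":[0,0,0],"twist":0}]'
python3 - <<'E'
from h import *
st=bot.get_state();print(st["eef_pos"],st["force"],st["torque"])
s=bot.snapshot("scene");crop(s,250,225,90,75,"s9.png",8)
E
```

```text
time_s: 7.57
eef_pos: [577.4, -83.3, 59.1]
ee_rot: [[-0.28, 0.96, -0.0], [0.96, 0.28, 0.0], [0.0, -0.0, -1.0]]
force: [-0.4, 0.1, -0.8]
finger_gap: 0.086
time_s: 7.82
eef_pos: [577.6, -83.3, 58.5]
ee_rot: [[-0.28, 0.96, 0.0], [0.96, 0.28, -0.0], [-0.0, 0.0, -1.0]]
force: [0.2, -0.3, 1.4]
finger_gap: 0.091
time_s: 8.07
eef_pos: [577.7, -83.3, 58.2]
ee_rot: [[-0.28, 0.96, 0.0], [0.96, 0.28, -0.0], [-0.0, 0.0, -1.0]]
force: [-1.8, -0.0, 4.6]
finger_gap: 0.08
[577.68210756 -83.32644392  58.1665071 ] [-1.84920055 -0.02108142  4.64366873] [0.08178181 0.41670463 0.02667815]
```

View pics/s9.png

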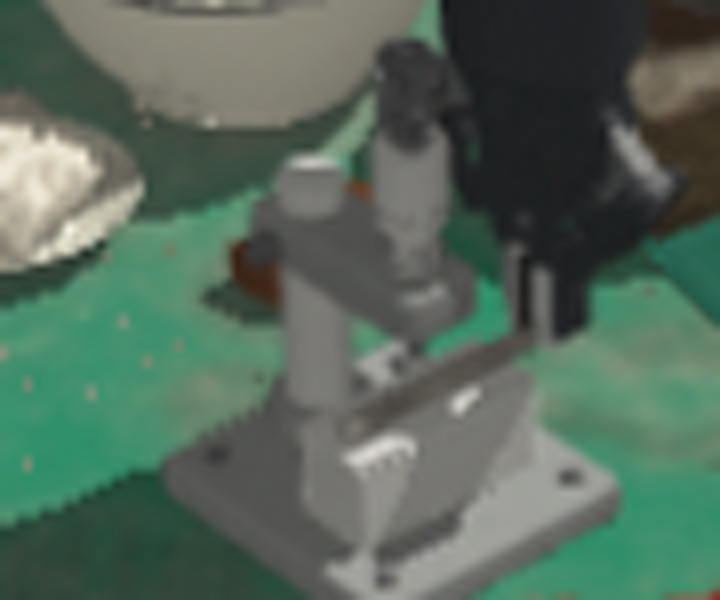

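```bash
python3 -m jog '[{"gripper":0.1,"xyz":[0,0,0],"twist":0},{"gripper":0.15,"xyz":[0,0,0],"twist":0},{"gripper":0.2,"xyz":[0,0,0],"twist":0},{"gripper":0.3,"xyz":[0,0,0],"twist":0},{"gripper":0.35,"xyz":[0,0,0],"twist":0},{"gripper":0.35,"xyz":[0,0,0],"twist":0}]'
python3 - <<'E'
from h import *
st=bot.get_state();print(st["eef_pos"],st["force"],st["torque"])
d=bot.snapshot("wrist");cv2.imwrite("pics/w10.png",d["img"])
s=bot.snapshot("scene");crop(s,250,225,90,75,"s10.png",8)
E
```

```text
time_s: 8.62
eef_pos: [577.4, -83.3, 57.5]
ee_rot: [[-0.28, 0.96, -0.0], [0.96, 0.28, 0.0], [0.0, -0.0, -1.0]]
force: [0.4, 0.4, 1.1]
finger_gap: 0.353
[577.37547419 -83.26318964  57.54353288] [0.36612673 0.42951245 1.08066834] [0.01870741 0.04518469 0.01843686]
```

View pics/s10.png

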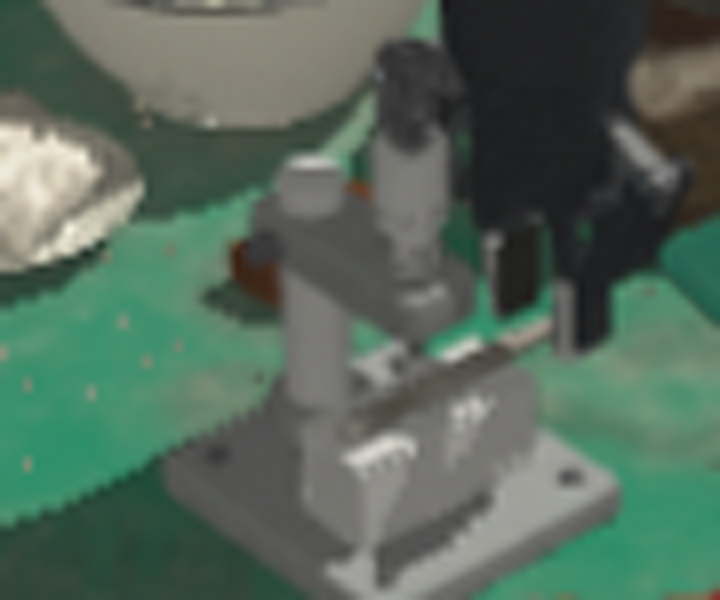

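View pics/w10.png

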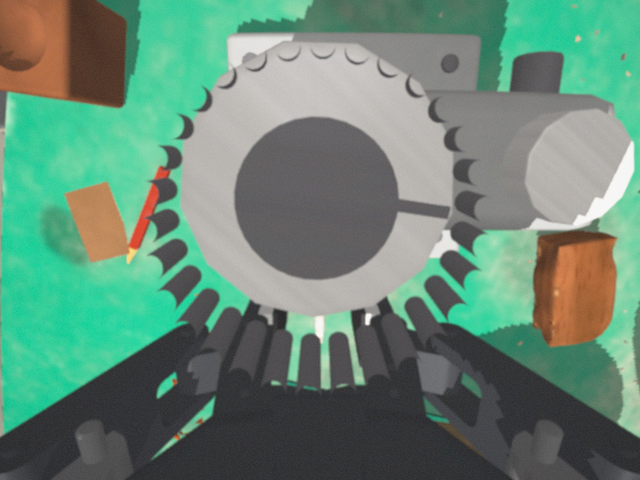

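```bash
python3 -m jog '[{"gripper":0.4,"xyz":[0,0,1],"twist":0},{"gripper":0.5,"xyz":[0,0,2],"twist":0},{"gripper":0.5,"xyz":[0,0,3],"twist":0},{"gripper":0.5,"xyz":[0.6,-2,3],"twist":0},{"gripper":0.5,"xyz":[0.8,-2.8,2],"twist":0},{"gripper":0.5,"xyz":[0.8,-2.8,2],"twist":0},{"gripper":0.5,"xyz":[0.6,-2,1],"twist":0},{"gripper":0.5,"xyz":[0,0,0],"twist":0},{"gripper":0.5,"xyz":[0,0,0],"twist":0}]'
python3 - <<'E'
from h import *
st=bot.get_state();print(st["eef_pos"],st["force"],st["torque"],st["q"])
d=bot.snapshot("wrist");cv2.imwrite("pics/w11.png",d["img"])
s=bot.snapshot("scene");crop(s,250,225,90,75,"s11.png",8)
E
```

```text
time_s: 9.47
eef_pos: [605.8, -180.9, 198.9]
ee_rot: [[-0.277, 0.961, 0.001], [0.961, 0.277, -0.0], [-0.001, 0.001, -1.0]]
force: [-0.2, 1.4, -0.9]
finger_gap: 0.5
[ 605.79547302 -180.93184852  198.87035295] [-0.22859573  1.40987624 -0.87140742] [ 0.06455118 -0.00732605  0.01970259] [ 35.53597148  26.8748571  -31.19061955  79.03046905  13.87051572
  77.79743663  20.29461285]
```

View pics/s11.png

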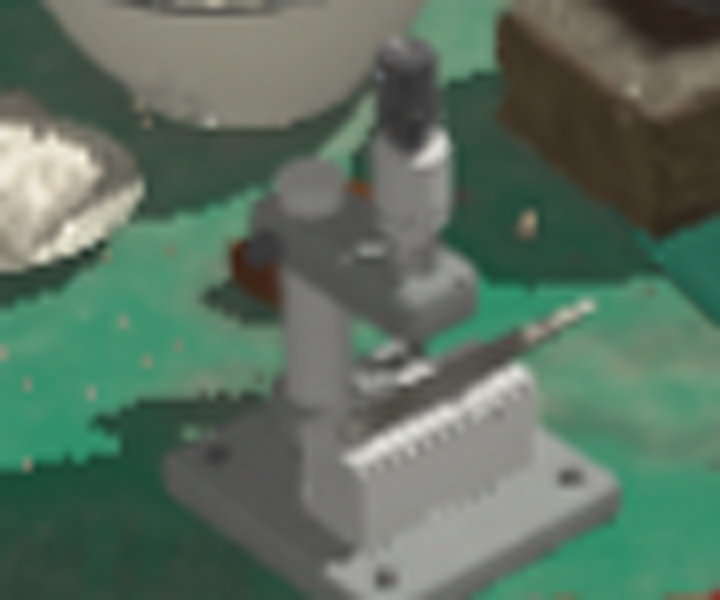

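View pics/w11.png

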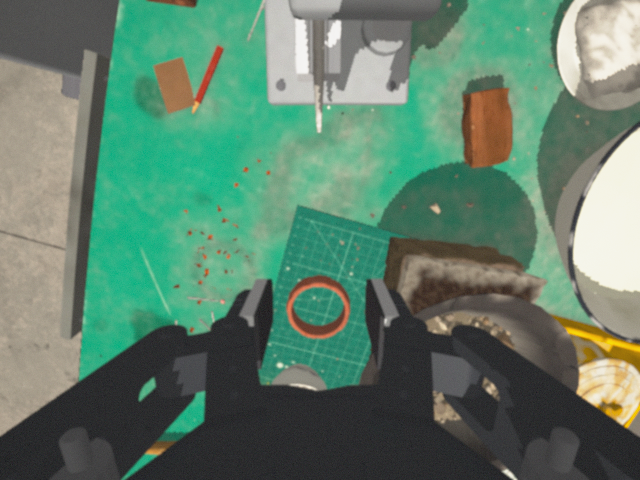

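```bash
python3 - <<'E'
from h import *
d=bot.snapshot("wrist");crop(d,255,0,160,140,"w12.png",5)
E
```

```text
(no output)
```

View pics/w12.png

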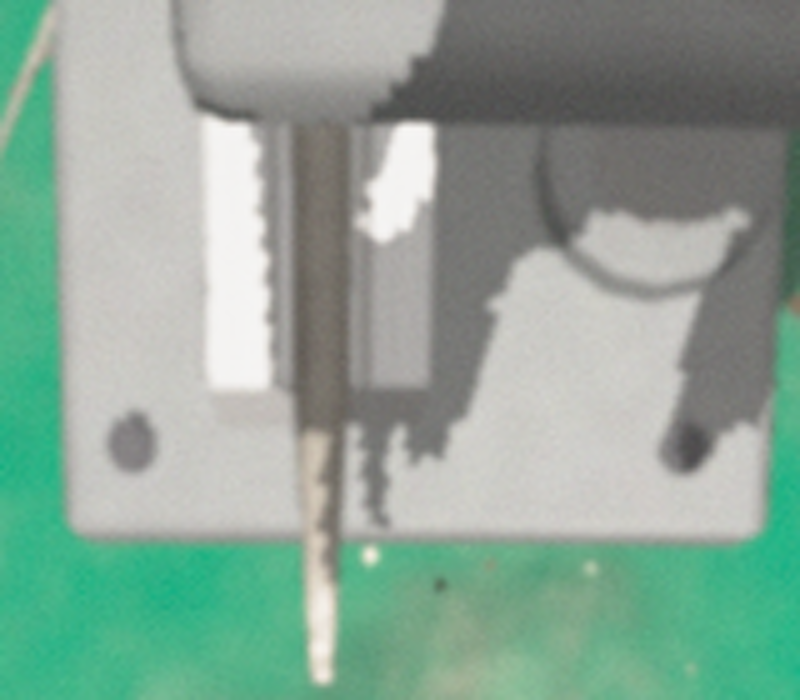

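```bash
python3 - <<'E'
from h import *
d=bot.snapshot("wrist");st=bot.get_state();p=st["eef_pos"];Rt=st["ee_rot"]
f=lambda u,v,z:Rt.T@(onz(d,255+u/5,v/5,z)-p)
L,R=f(207,388,57.5),f(430,388,57.5);E=[f(322,684,z) for z in(55,60,65)]
print(L,R,E)
s=bot.snapshot("scene");t=bot.snapshot("top")
print(onz(d,255+322/5,684/5,60), p)
crop(t,235,210,100,75,"t12.png",8)
E
```

```text
[119.83060545 -17.76840053 140.04667378] [119.7684735   17.2990784  140.02167715] [array([ 74.78595131,   0.26760231, 142.48111092]), array([ 74.67097489,   0.25708737, 137.48097907]), array([ 74.55599847,   0.24657244, 132.48084722])]
[ 584.21753633 -105.70211546   60.        ] [ 605.17801592 -177.53872579  197.39359484]
```

View pics/t12.png

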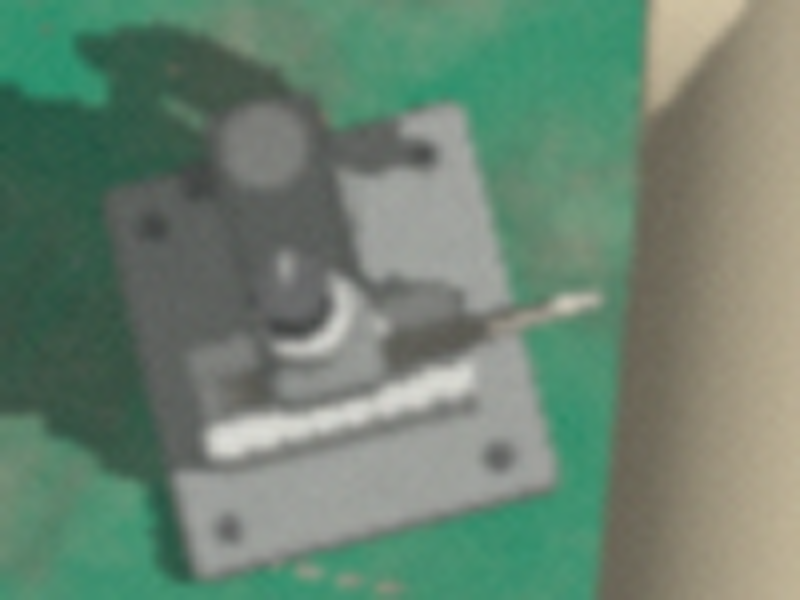

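```bash
python3 -m jog '[{"gripper":0.5,"xyz":[0,0,-4],"twist":0},{"gripper":0.4,"xyz":[0,0,-4],"twist":0},{"gripper":0.3,"xyz":[0,0,-3],"twist":0},{"gripper":0.2,"xyz":[0,0,-1.5],"twist":0},{"gripper":0.1,"xyz":[0,0,0],"twist":0},{"gripper":0,"xyz":[0,0,0],"twist":0},{"gripper":0,"xyz":[0,0,0],"twist":0}]'
python3 - <<'E'
from h import *
d=bot.snapshot("wrist");cv2.imwrite("pics/w13.png",d["img"]);print(bot.get_state()["eef_pos"])
E
```

```text
time_s: 10.35
eef_pos: [606.6, -179.0, 74.5]
ee_rot: [[-0.28, 0.96, 0.002], [0.96, 0.28, -0.0], [-0.001, 0.002, -1.0]]
force: [0.5, -0.0, 0.5]
finger_gap: -0.0
[ 606.8802237  -179.12669169   74.9305441 ]
```

View pics/w13.png

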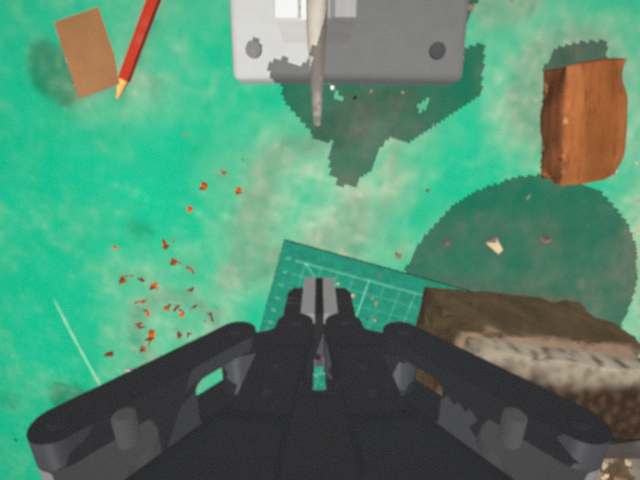

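```bash
python3 - <<'E'
from h import *
d=bot.snapshot("wrist");crop(d,255,0,130,135,"w14.png",5)
E
```

```text
(no output)
```

View pics/w14.png

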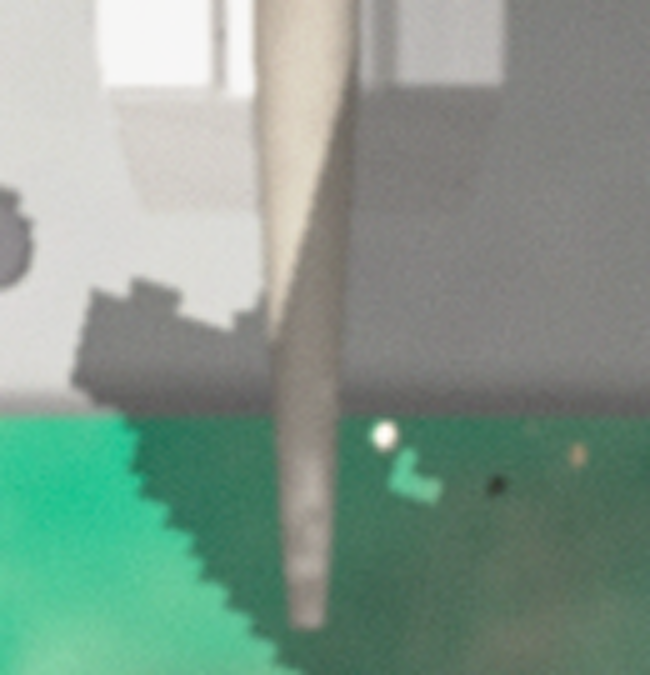

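```bash
python3 - <<'E'
from h import *
d=bot.snapshot("wrist");st=bot.get_state();p=st["eef_pos"];Rt=st["ee_rot"]
f=lambda u,v,z:Rt.T@(onz(d,255+u/5,v/5,z)-p)
print(f(102,87,57.5),f(505,85,57.5),[f(307,628,z)[0].round(2) for z in(55,60,65)],f(250,412,18),f(-60,412,18))
print(p,proj(d,p)); print(Rt@np.array([1,0,0]))
E
```

```text
[121.73957607 -18.63344941  17.03260389] [121.86688769  15.9089502   17.1210722 ] [np.float64(77.11), np.float64(76.84), np.float64(76.57)] [102.17970469  -7.70704425  56.59376961] [102.40166952 -42.22433104  56.5047778 ]
[ 606.69723348 -179.40504612   74.78530075] [[319.20442651 296.09137399]]
[-0.28004335  0.95998588 -0.00168342]
```

```bash
python3 -m jog '[{"gripper":0.6,"xyz":[0,0,4],"twist":7},{"gripper":0.6,"xyz":[0,0,4],"twist":7},{"gripper":0.6,"xyz":[0,0,4],"twist":7},{"gripper":0.6,"xyz":[0,0,4],"twist":7},{"gripper":0.6,"xyz":[0,0,1],"twist":7},{"gripper":0.6,"xyz":[-0.2,0.6,0],"twist":7},{"gripper":0.6,"xyz":[-0.4,1.5,0],"twist":7},{"gripper":0.6,"xyz":[-0.6,2,0],"twist":7},{"gripper":0.6,"xyz":[-0.6,2,0],"twist":7},{"gripper":0.6,"xyz":[-0.6,2,0],"twist":7}]' 30
python3 -m jog '[{"gripper":0.6,"xyz":[-0.6,2,0],"twist":7},{"gripper":0.6,"xyz":[-0.6,2,0],"twist":7},{"gripper":0.6,"xyz":[-0.6,2,0],"twist":7},{"gripper":0.6,"xyz":[-0.5,1.5,0],"twist":7},{"gripper":0.6,"xyz":[-0.6,0,0],"twist":7},{"gripper":0.6,"xyz":[0,0,0],"twist":7},{"gripper":0.6,"xyz":[0,0,0],"twist":7},{"gripper":0.6,"xyz":[0,0,0],"twist":7},{"gripper":0.6,"xyz":[0,0,0],"twist":0},{"gripper":0.6,"xyz":[0,0,0],"twist":0}]'
python3 - <<'E'
from h import *
d=bot.snapshot("wrist");cv2.imwrite("pics/w15.png",d["img"]);st=bot.get_state();print(st["eef_pos"],st["q"]);p=st["eef_pos"]
print(proj(d,p),proj(d,[559.6,-23,202]))
E
```

```text
time_s: 11.33
eef_pos: [581.4, -97.5, 244.1]
ee_rot: [[-0.998, 0.06, 0.002], [0.06, 0.998, -0.001], [-0.002, -0.001, -1.0]]
force: [0.3, 0.5, -0.4]
finger_gap: 0.6
time_s: 12.17
eef_pos: [552.7, -23.3, 243.5]
ee_rot: [[-0.615, -0.788, 0.001], [-0.788, 0.615, -0.0], [-0.0, -0.001, -1.0]]
force: [-0.2, -0.8, 0.9]
finger_gap: 0.605
[552.69503955 -23.31740662 243.43125589] [ 45.26351062  22.62481986 -60.47989248  87.00216442  19.79987522
  81.84095536 125.87853402]
[[318.29132713 295.99878353]] [[309.5978701  272.17866776]]
```

View pics/w15.png

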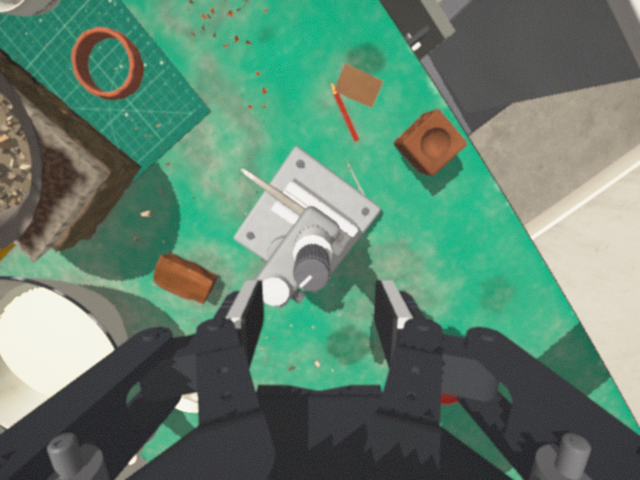

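```bash
python3 - <<'E'
from h import *
d=bot.snapshot("wrist");crop(d,265,200,100,110,"w16.png",5)
E
```

```text
(no output)
```

View pics/w16.png

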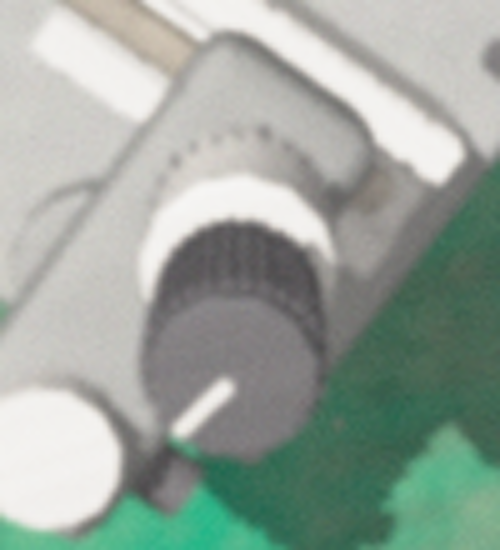

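```bash
python3 - <<'E'
from h import *
d=bot.snapshot("wrist");st=bot.get_state();p=st["eef_pos"];print(p)
for z in(198,202,206):
    X=onz(d,265+233/5,200+377/5,z);a=onz(d,265+145/5,200+370/5,z);b=onz(d,265+321/5,200+370/5,z);print(X,np.linalg.norm(a-b))
    # thimble top ring r14 center
X=onz(d,265+238/5,200+262/5,165);print(X)
print(onz(d,265+48/5,200+458/5,124))
E
```

```text
[552.59123143 -23.29900354 243.15529302]
[560.84640004 -19.53369939 198.        ] 21.317127187719077
[559.7648842  -20.76169402 202.        ] 20.861706886274504
[558.68336836 -21.98968865 206.        ] 20.40628658482984
[558.49895544 -22.49945943 165.        ]
[615.21183229  -4.66508463 124.        ]
```

```bash
python3 -m jog '[{"gripper":0.6,"xyz":[0.69,0.13,0],"twist":0},{"gripper":0.6,"xyz":[0,0,-1.5],"twist":0},{"gripper":0.6,"xyz":[0,0,-1],"twist":0},{"gripper":0.6,"xyz":[0,0,0],"twist":0},{"gripper":0.6,"xyz":[0,0,0],"twist":0}]'
python3 - <<'E'
from h import *
d=bot.snapshot("wrist");cv2.imwrite("pics/w17.png",d["img"]);st=bot.get_state();print(st["eef_pos"],st["force"],st["torque"]);p=st["eef_pos"]
print(proj(d,p),proj(d,[p[0],p[1],202]),proj(d,[559.5,-22,202]))
E
```

```text
time_s: 12.73
eef_pos: [559.1, -22.0, 217.2]
ee_rot: [[-0.612, -0.791, -0.002], [-0.791, 0.612, 0.0], [0.001, 0.001, -1.0]]
force: [-0.3, 0.0, -0.3]
finger_gap: 0.6
[559.39361081 -21.88149782 217.84021763] [ 0.5500869   0.35509861 -0.16177285] [-0.03151638 -0.0493977   0.05194021]
[[317.83908829 297.29645898]] [[317.86797819 283.63133652]] [[317.56220556 283.58048343]]
```

View pics/w17.png

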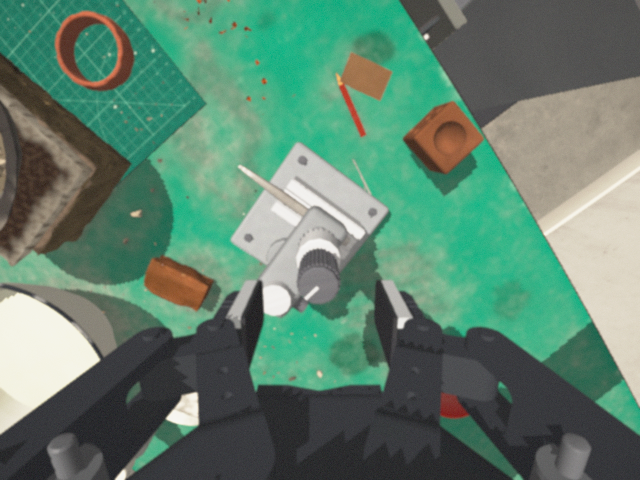

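```bash
python3 -m jog '[{"gripper":0.6,"xyz":[-0.05,0.04,-1],"twist":0},{"gripper":0.6,"xyz":[0,0,-1.2],"twist":0},{"gripper":0.6,"xyz":[0,0,-1.2],"twist":0},{"gripper":0.55,"xyz":[0,0,-0.8],"twist":0},{"gripper":0.5,"xyz":[0,0,-0.1],"twist":0},{"gripper":0.45,"xyz":[0,0,0],"twist":0},{"gripper":0.4,"xyz":[0,0,0],"twist":0}]' 25
python3 - <<'E'
from h import *
d=bot.snapshot("wrist");cv2.imwrite("pics/w18.png",d["img"]);st=bot.get_state();print(st["eef_pos"],st["force"],st["torque"],st["finger_gap"])
s=bot.snapshot("scene");crop(s,250,205,90,75,"s18.png",8)
E
```

```text
time_s: 13.37
eef_pos: [559.0, -21.5, 174.9]
ee_rot: [[-0.612, -0.791, 0.0], [-0.791, 0.612, 0.0], [-0.0, -0.0, -1.0]]
force: [-0.1, 0.2, 0.3]
finger_gap: 0.399
[559.19542866 -21.47483443 175.21256651] [-0.69527186  0.42213517 -0.6446961 ] [0.0195912  0.0025094  0.01687752] 0.39907986014790875
```

View pics/w18.png

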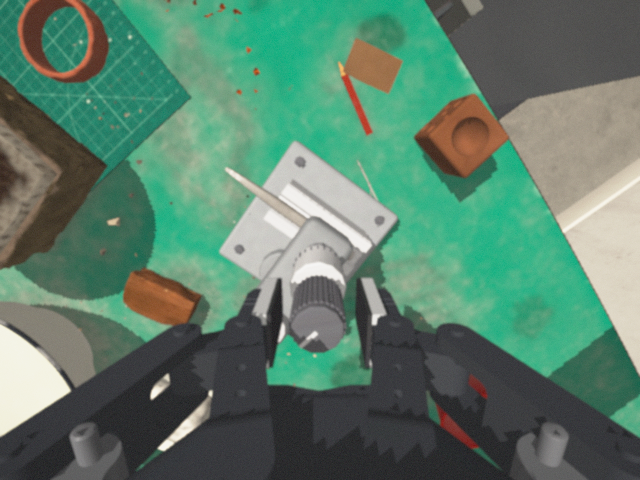

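View pics/s18.png

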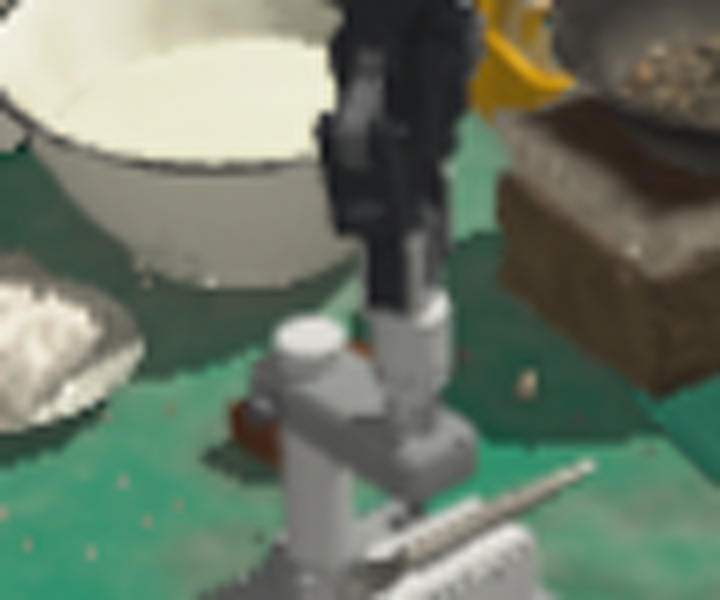

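```bash
python3 -m jog '[{"gripper":0.3,"xyz":[0,0,0],"twist":0},{"gripper":0.2,"xyz":[0,0,0],"twist":0},{"gripper":0.1,"xyz":[0,0,0],"twist":0},{"gripper":0.1,"xyz":[0,0,0],"twist":0},{"gripper":0.1,"xyz":[0,0,0],"twist":0}]' 25
python3 - <<'E'
from h import *
st=bot.get_state();print(st["eef_pos"],st["force"],st["torque"],st["finger_gap"],st["q"])
E
```

```text
time_s: 13.88
eef_pos: [559.4, -21.7, 175.3]
ee_rot: [[-0.612, -0.791, 0.001], [-0.791, 0.612, -0.0], [-0.001, -0.001, -1.0]]
force: [1.9, -1.1, 3.5]
finger_gap: 0.236
[559.39429373 -21.71745725 175.32140318] [ 1.87687201 -1.12724158  3.50527286] [-0.2190861  -0.22851745  0.01676803] 0.23617796038520353 [ 43.40183398  26.31663747 -58.61396919  91.93588979  23.12391073
  74.80509018 123.52730154]
```

```bash
python3 -m jog '[{"gripper":0.1,"xyz":[0,0,-0.047],"twist":-7},{"gripper":0.1,"xyz":[0,0,-0.047],"twist":-7},{"gripper":0.1,"xyz":[0,0,-0.047],"twist":-7},{"gripper":0.1,"xyz":[0,0,-0.047],"twist":-7},{"gripper":0.1,"xyz":[0,0,0],"twist":0}]'
cat > r.py <<'E'
from h import *
st=bot.get_state();R=st["ee_rot"];print("z",st["eef_pos"].round(2),"yaw",np.degrees(np.arctan2(R[1,0],R[0,0])).round(2),"F",st["force"].round(2),"T",st["torque"].round(3),st["finger_gap"].round(3),st["q"].round(1))
E
python3 r.py
```

```text
time_s: 14.3
eef_pos: [559.4, -21.8, 173.4]
ee_rot: [[-0.914, -0.405, 0.001], [-0.405, 0.914, -0.001], [-0.001, -0.001, -1.0]]
force: [2.8, -0.2, 4.5]
finger_gap: 0.234Traceback (most recent call last):
  File "r.py", line 2, in <module>
    st=bot.get_state();R=st["ee_rot"];print("z",st["eef_pos"].round(2),"yaw",np.degrees(np.arctan2(R[1,0],R[0,0])).round(2),"F",st["force"].round(2),"T",st["torque"].round(3),st["finger_gap"].round(3),st["q"].round(1))
                                                                                                                                                                               ^^^^^^^^^^^^^^^^^^^^^^
AttributeError: 'float' object has no attribute 'round'
```

```bash
sed -i 's/st\["finger_gap"\].round(3)/round(st["finger_gap"],3)/' r.py; python3 r.py
python3 -c "
from h import *
d=bot.snapshot('wrist');crop(d,250,230,140,130,'w19.png',4)"
```

```text
z [559.41 -21.82 173.41] yaw -156.09 F [ 2.77 -0.22  4.51] T [-0.186 -0.4    0.029] 0.234 [ 39.7  24.1 -52.7  92.2  19.9  73.5  97.6]
```

View pics/w19.png

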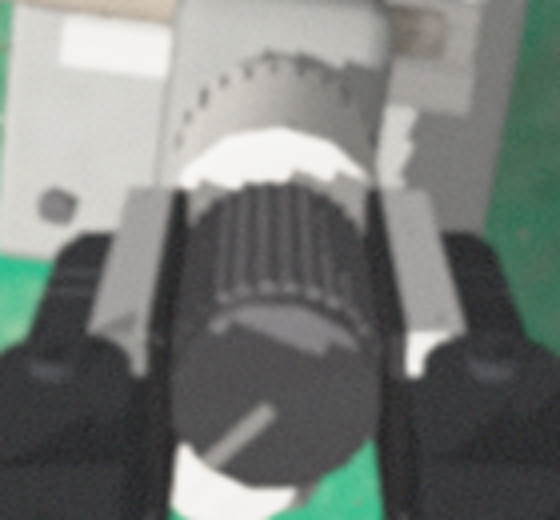

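```bash
python3 -m jog '[{"gripper":0.1,"xyz":[0,0,-0.047],"twist":-7},{"gripper":0.1,"xyz":[0,0,-0.047],"twist":-7},{"gripper":0.1,"xyz":[0,0,-0.047],"twist":-7},{"gripper":0.1,"xyz":[0,0,-0.047],"twist":-7},{"gripper":0.1,"xyz":[0,0,0],"twist":0}]'; python3 r.py
python3 -m jog '[{"gripper":0.1,"xyz":[0,0,-0.047],"twist":-7},{"gripper":0.1,"xyz":[0,0,-0.047],"twist":-7},{"gripper":0.1,"xyz":[0,0,-0.047],"twist":-7},{"gripper":0.1,"xyz":[0,0,0],"twist":0}]'; python3 r.py
```

```text
time_s: 14.77
eef_pos: [559.4, -21.9, 171.5]
ee_rot: [[-0.998, 0.067, 0.001], [0.067, 0.998, -0.001], [-0.001, -0.001, -1.0]]
force: [2.8, -1.0, 5.1]
finger_gap: 0.238
z [559.4  -21.88 171.51] yaw 176.16 F [ 2.79 -0.98  5.14] T [-0.305 -0.455 -0.029] 0.238 [ 36.   22.5 -47.3  92.5  17.2  72.5  71.9]
time_s: 15.1
eef_pos: [559.4, -21.9, 170.1]
ee_rot: [[-0.908, 0.419, 0.001], [0.419, 0.908, -0.001], [-0.001, -0.0, -1.0]]
force: [2.9, -1.7, 6.4]
finger_gap: 0.239
z [559.4  -21.92 170.12] yaw 155.25 F [ 2.87 -1.75  6.42] T [-0.375 -0.482 -0.068] 0.239 [ 33.3  21.5 -43.4  92.7  15.4  71.9  52.3]
```

```bash
python3 -m jog '[{"gripper":0.1,"xyz":[0,0,0.05],"twist":0},{"gripper":0.1,"xyz":[0,0,0],"twist":0}]'; python3 r.py
python3 -c "
from h import *
d=bot.snapshot('wrist');crop(d,250,230,140,130,'w20.png',4)"
```

```text
time_s: 15.27
eef_pos: [559.3, -21.9, 170.2]
ee_rot: [[-0.911, 0.413, 0.001], [0.413, 0.911, -0.0], [-0.001, -0.0, -1.0]]
force: [4.3, -2.1, 1.7]
finger_gap: 0.232
z [559.25 -21.89 170.23] yaw 155.59 F [ 4.27 -2.08  1.65] T [-0.565 -0.673  0.011] 0.232 [ 33.3  21.5 -43.5  92.7  15.4  71.9  52.6]
```

View pics/w20.png

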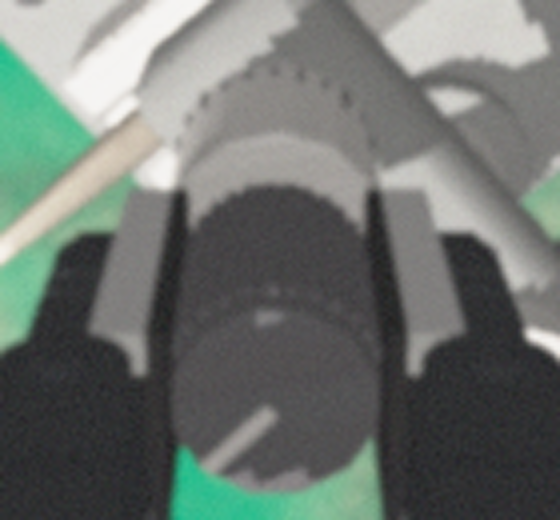

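```bash
for i in 1; do python3 -m jog '[{"gripper":0.1,"xyz":[0,0,-0.047],"twist":-7},{"gripper":0.1,"xyz":[0,0,-0.047],"twist":-7},{"gripper":0.1,"xyz":[0,0,0],"twist":0}]' >/dev/null; python3 r.py; done
python3 -m jog '[{"gripper":0.1,"xyz":[0,0,-0.047],"twist":-7},{"gripper":0.1,"xyz":[0,0,0],"twist":0}]' >/dev/null; python3 r.py
```

```text
z [559.2  -21.91 169.25] yaw 141.08 F [ 2.98 -2.21  3.01] T [-0.478 -0.818 -0.035] 0.239 [ 31.4  20.9 -40.9  92.8  14.3  71.6  39. ]
z [559.17 -21.91 168.79] yaw 134.26 F [ 3.63 -2.19  3.41] T [-0.563 -0.848 -0.024] 0.234 [ 30.5  20.6 -39.7  92.9  13.8  71.4  32.5]
```

```bash
python3 -m jog '[{"gripper":0.1,"xyz":[0,0,-0.047],"twist":-7},{"gripper":0.1,"xyz":[0,0,0],"twist":0}]' >/dev/null; python3 r.py
python3 -m jog '[{"gripper":0.1,"xyz":[0,0,-0.047],"twist":-7},{"gripper":0.1,"xyz":[0,0,0],"twist":0}]' >/dev/null; python3 r.py
```

```text
z [559.12 -21.87 168.3 ] yaw 127.34 F [ 3.63 -2.41  3.61] T [-0.562 -0.863 -0.009] 0.238 [ 29.7  20.4 -38.5  93.   13.3  71.2  26. ]
z [559.11 -21.84 167.86] yaw 120.39 F [ 4.51 -3.12  3.01] T [-0.659 -0.931 -0.004] 0.236 [ 28.8  20.2 -37.3  93.1  12.8  71.1  19.4]
```

```bash
python3 -m jog '[{"gripper":0.1,"xyz":[0,0,-0.047],"twist":-7},{"gripper":0.1,"xyz":[0,0,0],"twist":0}]' >/dev/null; python3 r.py
python3 -c "
from h import *
d=bot.snapshot('wrist');crop(d,250,230,140,130,'w21.png',4);s=bot.snapshot('scene');crop(s,250,205,90,75,'s21.png',8)"
```

```text
z [559.09 -21.88 167.4 ] yaw 113.41 F [ 3.85 -3.05  3.79] T [-0.705 -0.87  -0.011] 0.238 [ 27.9  19.9 -36.1  93.1  12.3  70.9  12.8]
```

View pics/s21.png

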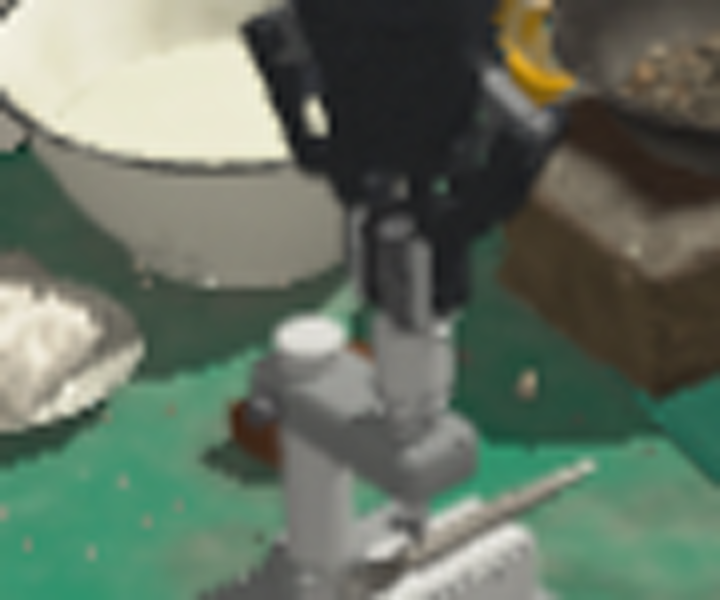

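```bash
python3 -m jog '[{"gripper":0.1,"xyz":[0.03,-0.03,-0.047],"twist":-7},{"gripper":0.1,"xyz":[0,0,0],"twist":0}]' >/dev/null; python3 r.py
python3 -m jog '[{"gripper":0.1,"xyz":[0,0,-0.047],"twist":-7},{"gripper":0.1,"xyz":[0,0,0],"twist":0}]' >/dev/null; python3 r.py
```

```text
z [559.19 -21.98 166.9 ] yaw 106.35 F [ 2.22 -2.87  5.74] T [-0.597 -0.701 -0.037] 0.236 [ 27.   19.8 -34.9  93.2  11.8  70.8   6.1]
z [559.14 -21.96 166.39] yaw 99.39 F [ 3.13 -2.16  4.29] T [-0.632 -0.655 -0.053] 0.234 [ 26.1  19.6 -33.8  93.3  11.4  70.7  -0.5]
```

```bash
python3 -m jog '[{"gripper":0.1,"xyz":[0,0,-0.047],"twist":-7},{"gripper":0.1,"xyz":[0,0,0],"twist":0}]' >/dev/null; python3 r.py
python3 -m jog '[{"gripper":0.1,"xyz":[0,0,-0.047],"twist":-7},{"gripper":0.1,"xyz":[0,0,0],"twist":0}]' >/dev/null; python3 r.py
```

```text
z [559.18 -21.96 165.94] yaw 92.43 F [ 1.97 -1.96  5.6 ] T [-0.687 -0.591 -0.033] 0.235 [ 25.2  19.4 -32.6  93.3  10.9  70.5  -7.2]
z [559.18 -21.97 165.48] yaw 85.45 F [ 2.48 -2.93  5.5 ] T [-0.657 -0.555  0.017] 0.24 [ 24.4  19.2 -31.5  93.4  10.5  70.4 -13.8]
```

```bash
python3 -m jog '[{"gripper":0.1,"xyz":[0,0,-0.037],"twist":-7},{"gripper":0.1,"xyz":[0,0,0],"twist":0}]' >/dev/null; python3 r.py
python3 -m jog '[{"gripper":0.1,"xyz":[0,0,-0.047],"twist":-7},{"gripper":0.1,"xyz":[0,0,0],"twist":0}]' >/dev/null; python3 r.py
python3 -c "
from h import *
d=bot.snapshot('wrist');crop(d,250,230,140,130,'w22.png',4);s=bot.snapshot('scene');crop(s,270,245,60,50,'s22.png',12)"
```

```text
z [559.11 -21.95 165.02] yaw 78.47 F [ 2.31 -2.79  4.73] T [-0.72  -0.586 -0.077] 0.236 [ 23.5  19.  -30.4  93.5  10.1  70.3 -20.5]
z [559.09 -21.97 164.53] yaw 71.48 F [ 2.42 -4.34  4.06] T [-0.69  -0.49  -0.054] 0.237 [ 22.6  18.9 -29.3  93.6   9.7  70.1 -27.1]
```

View pics/s22.png

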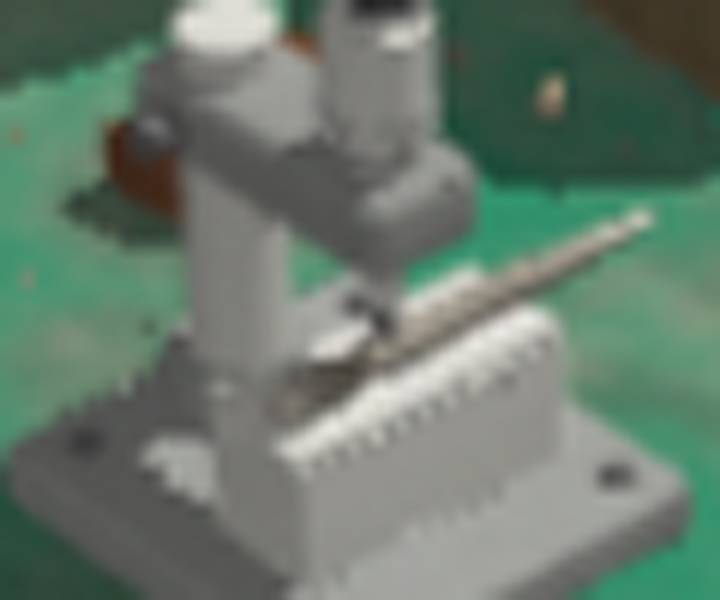

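View pics/w22.png

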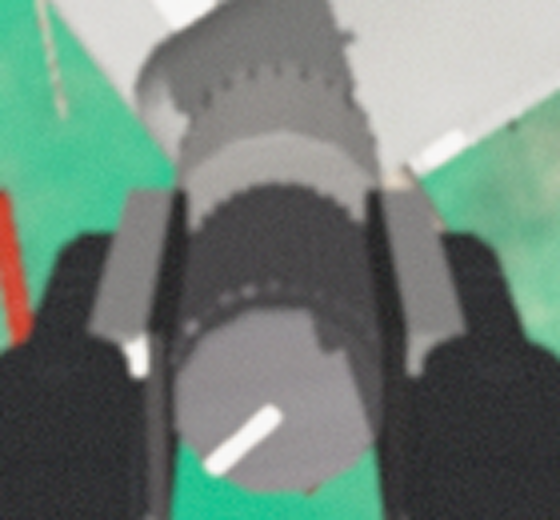

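```bash
python3 -m jog '[{"gripper":0.1,"xyz":[0,0,-0.047],"twist":-7},{"gripper":0.1,"xyz":[0,0,0],"twist":0}]' >/dev/null; python3 r.py
python3 -m jog '[{"gripper":0.1,"xyz":[0,0,-0.047],"twist":-7},{"gripper":0.1,"xyz":[0,0,0],"twist":0}]' >/dev/null; python3 r.py
```

```text
z [559.11 -21.95 164.08] yaw 64.33 F [ 0.81 -3.57  3.71] T [-0.681 -0.452 -0.046] 0.239 [ 21.8  18.7 -28.2  93.6   9.3  70.  -34. ]
z [559.09 -21.94 163.61] yaw 57.37 F [ 1.31 -2.92  4.76] T [-0.754 -0.316 -0.043] 0.236 [ 20.9  18.6 -27.1  93.7   8.9  69.9 -40.6]
```

```bash
python3 -m jog '[{"gripper":0.1,"xyz":[0,0,-0.047],"twist":-7},{"gripper":0.1,"xyz":[0,0,0],"twist":0}]' >/dev/null; python3 r.py
python3 -m jog '[{"gripper":0.1,"xyz":[0,0,-0.047],"twist":-7},{"gripper":0.1,"xyz":[0,0,0],"twist":0}]' >/dev/null; python3 r.py
python3 -c "
from h import *
d=bot.snapshot('wrist');crop(d,250,230,140,130,'w23.png',4);s=bot.snapshot('scene');crop(s,270,245,60,50,'s23.png',12)"
```

```text
z [559.09 -21.94 163.14] yaw 50.38 F [ 1.03 -2.17  4.94] T [-0.721 -0.38   0.012] 0.236 [ 20.1  18.4 -26.   93.8   8.5  69.8 -47.3]
z [559.08 -21.9  162.79] yaw 43.37 F [ 1.05 -3.1   6.14] T [-0.808 -0.253 -0.016] 0.236 [ 19.2  18.3 -25.   93.8   8.1  69.7 -54.1]
```

View pics/s23.png

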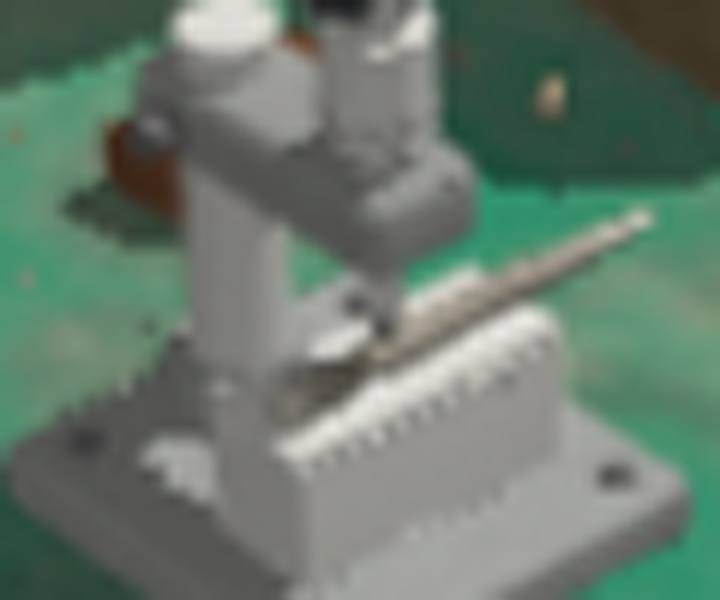

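View pics/w23.png

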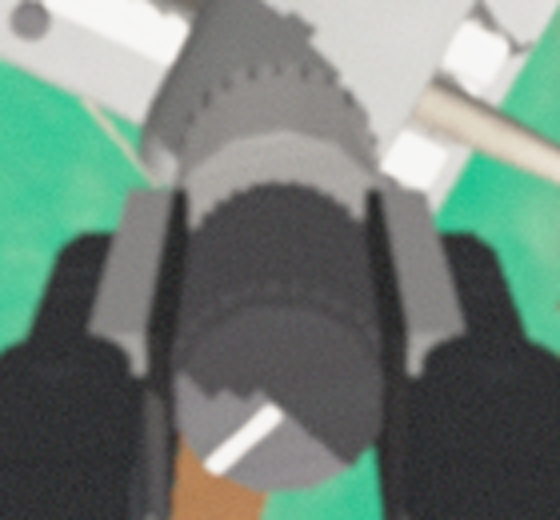

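```bash
python3 -m jog '[{"gripper":0.1,"xyz":[0,0,0],"twist":-7},{"gripper":0.1,"xyz":[0,0,0],"twist":0}]' >/dev/null; python3 r.py; python3 -c "
from h import *
d=bot.snapshot('wrist');crop(d,285,235,70,60,'w24.png',8)"
```

```text
z [559.08 -21.91 162.81] yaw 36.38 F [ 1.78 -3.66  5.86] T [-0.742 -0.283  0.011] 0.233 [ 18.4  18.2 -23.9  93.9   7.8  69.6 -60.8]
```

View pics/w24.png

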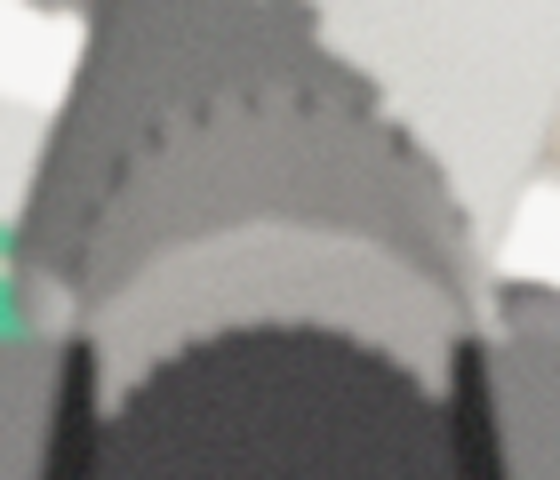

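```bash
python3 -m jog '[{"gripper":0.1,"xyz":[0,0,0.03],"twist":-7},{"gripper":0.1,"xyz":[0,0,0],"twist":0}]' >/dev/null; python3 r.py; python3 -c "
from h import *
d=bot.snapshot('wrist');crop(d,285,235,70,60,'w25.png',8)"
python3 -m jog '[{"gripper":0.1,"xyz":[0,0,0],"twist":-7},{"gripper":0.1,"xyz":[0,0,0],"twist":0}]' >/dev/null; python3 r.py; python3 -c "
from h import *
d=bot.snapshot('wrist');crop(d,285,235,70,60,'w26.png',8)"
```

```text
z [558.95 -21.89 162.82] yaw 29.39 F [ 1.58 -3.47  5.24] T [-0.726 -0.426  0.009] 0.244 [ 17.6  18.  -22.9  93.9   7.4  69.6 -67.5]
z [558.99 -21.86 162.83] yaw 22.37 F [ 0.97 -2.43  3.22] T [-0.691 -0.317  0.057] 0.234 [ 16.8  17.9 -21.8  94.    7.   69.5 -74.2]
```

View pics/w25.png

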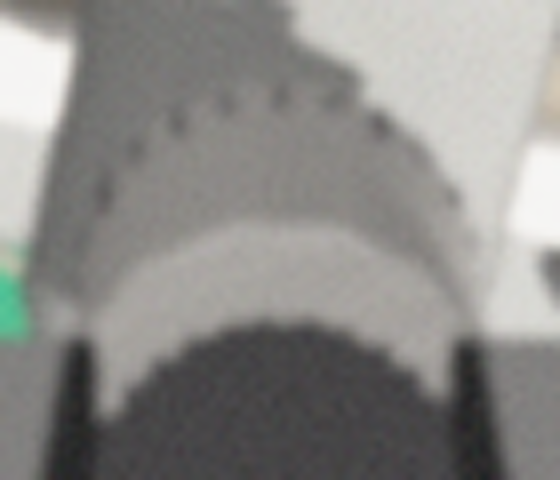

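View pics/w26.png

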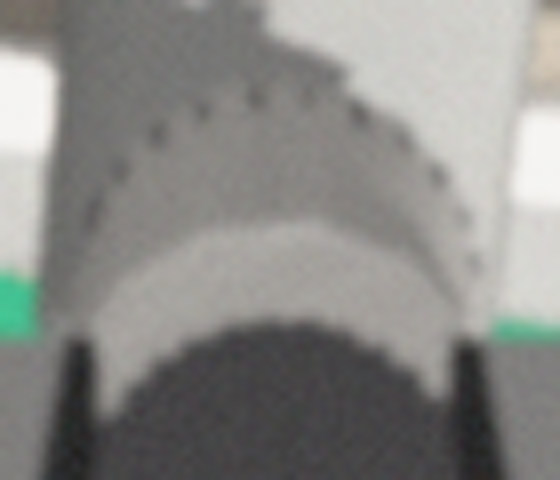

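```bash
python3 -m jog '[{"gripper":0.1,"xyz":[0,0,0.01],"twist":-7},{"gripper":0.1,"xyz":[0,0,0],"twist":-7},{"gripper":0.1,"xyz":[0,0,0],"twist":-5},{"gripper":0.1,"xyz":[0,0,0],"twist":0}]' >/dev/null; python3 r.py; python3 -c "
from h import *
d=bot.snapshot('wrist');crop(d,250,230,140,130,'w27.png',4)"
```

```text
z [558.97 -21.78 162.89] yaw 3.46 F [ 1.27 -2.63  3.63] T [-0.662 -0.203  0.005] 0.236 [ 14.5  17.6 -19.1  94.1   6.1  69.4 -92.4]
```

View pics/w27.png

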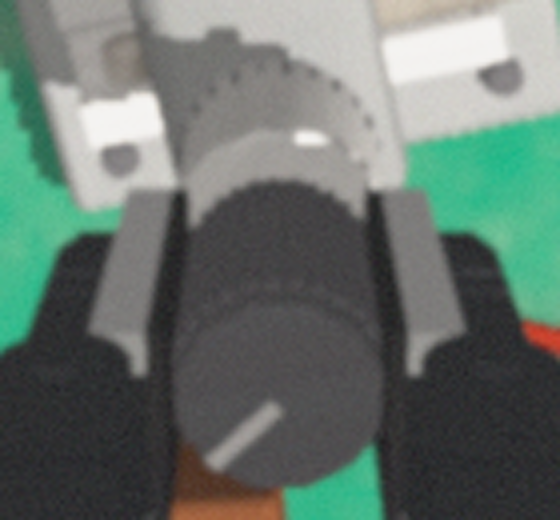

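```bash
python3 -m jog '[{"gripper":0.3,"xyz":[0,0,0],"twist":0},{"gripper":0.45,"xyz":[0,0,0],"twist":0},{"gripper":0.6,"xyz":[0,0,0],"twist":0},{"gripper":0.6,"xyz":[0,0,0],"twist":0},{"gripper":0.6,"xyz":[0,0,1],"twist":0},{"gripper":0.6,"xyz":[0,0,2],"twist":0},{"gripper":0.6,"xyz":[0,0,3],"twist":0},{"gripper":0.6,"xyz":[0,0,3],"twist":0},{"gripper":0.6,"xyz":[-1,-1,1],"twist":0},{"gripper":0.6,"xyz":[-2,-2,0],"twist":0}]'
python3 -m jog '[{"gripper":0.6,"xyz":[-2,-3,0],"twist":0},{"gripper":0.6,"xyz":[-2,-3,0],"twist":0},{"gripper":0.6,"xyz":[-1,-2,0],"twist":0},{"gripper":0.6,"xyz":[0,0,0],"twist":0},{"gripper":0.6,"xyz":[0,0,0],"twist":0}]'
python3 -c "
from h import *
d=bot.snapshot('wrist');cv2.imwrite('pics/w28.png',d['img']);s=bot.snapshot('scene');crop(s,250,215,90,75,'s28.png',8);cv2.imwrite('pics/top28.png',bot.snapshot('top')['img'])"; python3 r.py
```

```text
time_s: 20.07
eef_pos: [531.6, -48.8, 267.3]
ee_rot: [[0.998, 0.063, 0.007], [0.063, -0.998, 0.001], [0.007, -0.001, -1.0]]
force: [-0.1, -0.0, -0.5]
finger_gap: 0.603
time_s: 20.48
eef_pos: [478.7, -133.1, 264.0]
ee_rot: [[0.999, 0.054, 0.001], [0.054, -0.999, -0.0], [0.001, 0.0, -1.0]]
force: [1.4, 0.7, -0.6]
finger_gap: 0.602
z [ 479.79 -130.46  263.43] yaw 3.4 F [ 0.12 -0.4  -0.13] T [ 0.008 -0.032  0.034] 0.599 [ 25.    6.  -14.5  94.4   1.5  79.8 -76.4]
```

View pics/w28.png

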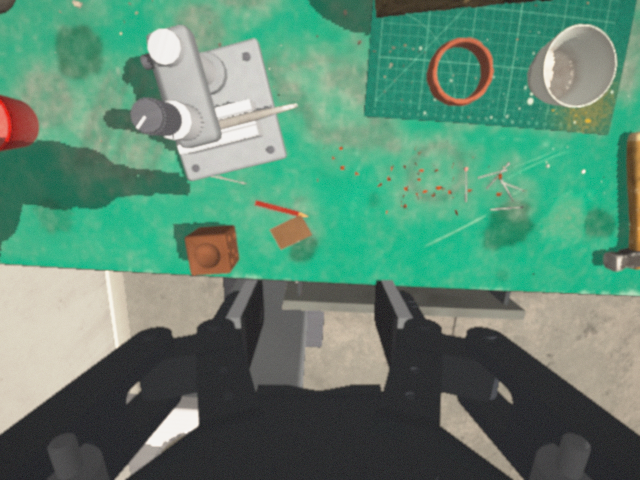

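View pics/s28.png

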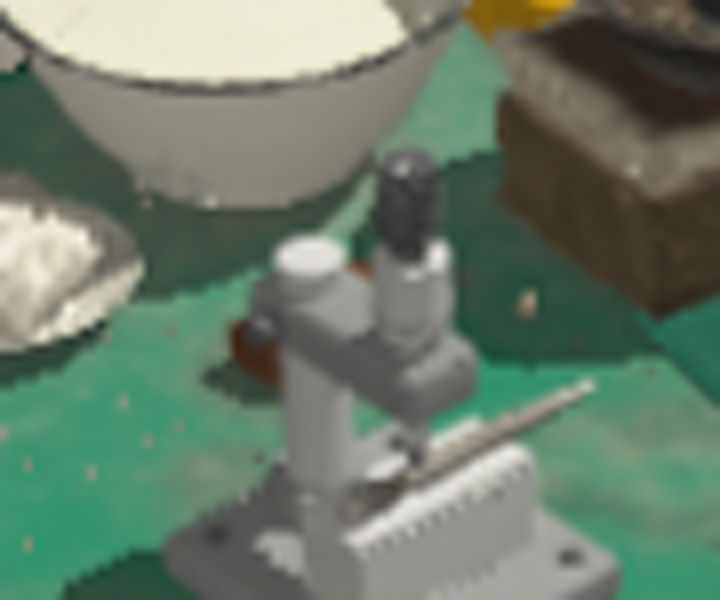

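View pics/top28.png

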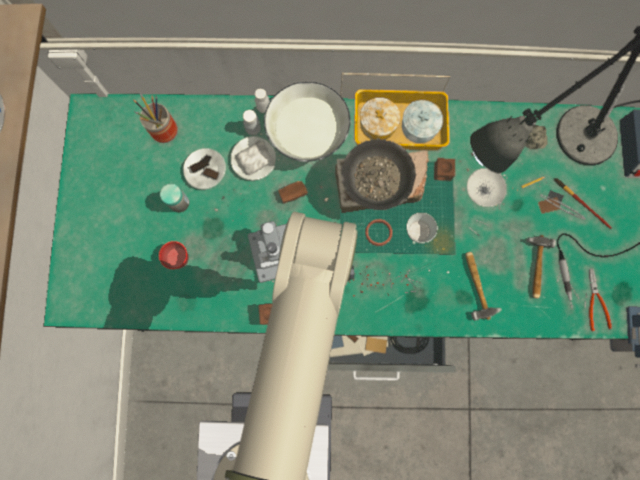

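```bash
python3 -c "
from workcell import bot
print(bot.close_job())"
```

```text
the job is handed in; nothing more can be done
None
```

The punch is clamped in the gauge groove and I handed the job in at about 20.5 s of the 72 s allowed; the hand-in gives no verdict. I laid the punch in endways from the -y side, let go, then turned the knob clockwise in one grip, following it down.

**Nip and slip:** the knob went down about 12.5 mm over roughly 188° of turn, then stopped at a steady height. I turned about 41° more. In the wrist pictures the thimble marks lagged the knob by about 7° per 7° turned while the knob stayed fixed in the fingers, so the knob was slipping on the thimble.

**Last checks:** the final pictures show the punch in the groove under the tip, the bystanders where they were, and the gripper clear of everything.

**What was less certain:**
- **Torque:** the wrist torque was too noisy to show the rise to 0.06 N m, so I judged the slip from height, force and pictures.
- **Punch position:** the outer end measured between 85.5 and 87 mm from the spindle axis, depending on the reference edge (one scale correction gave about 88). The asked 24 to 26 mm off centre corresponds to 85 to 87 mm, so it is probably within range.
- **Pressing down:** the force reading showed the gripper pressing down on the knob with 2 to 6 N while following it. I backed it off twice when it crept up.

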